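# Load the coffee sample brewer

### The arm

A 6-joint arm with a two-finger parallel gripper is mounted at the origin on the work surface. World frame = base frame: x ahead of the robot, y to its left, z up, the work surface at z = 0. Lengths are in mm, angles in rad, forces in N, time in s.
With the tool pointing down it reaches from about 350 to 875 mm from the base axis. Payload 4.2 kg.
Tool frame: the origin (TCP) lies on the centre line of the jaws, within the pads' length; the fingertips stand 17 mm ahead of it and the grasp point (between the pads) lies 2 mm behind it; z points along the fingers, y is the line along which they close (so a half turn about z gives the same grasp; the last joint's range is limited). The gripper opens to 85 mm and grips with 20 to 120 N. Pads are 22 mm wide; open, the fingers measure 114 mm over their backs; the gripper's body (76 mm by 85 mm) begins 54 mm behind the grasp point. The pads swing forward as they close: fully open they stand 13 mm farther back than shut.
Start: joints at [-0.852, 0.385, 0.008, 0, -1.194, -0.259], TCP at [277.367, -560.06, 225.912] pointing down, gripper open.
Joint ranges: [-3.14, 3.14], [-1.21, 2.06], [-1.07, 1.41], [-3.16, 2.05], [-2.99, -0.16], [-3.1, 3.1]. Speed limits (rad/s): [2.79, 2.79, 3.14, 3.14, 3.14, 3.14].

### API

Orientations are given as a rotation vector (axis times angle).
In Python, from cell import env, eyes gives the robot as it stands.
- The arm moves only by the tool arm_command, never from a script. Its argument "steps" is a list of rows, each an object with "linear": the shift along the tool's x, y, z in m, a list of three; "twist": the turn, a rotation vector about the tool's x, y, z in rad, a list of three. A call has 1 to 20 rows; each row is the pose to reach, as a shift and turn from the pose commanded when the call began, along the tool's axes at that moment; what a row does not reach only later rows make up. A row lasts 1/8 s, in which the tool goes at most 62.5 mm and 10.7 degrees, less where a joint would pass 70% of its speed; a pose out of reach is approached as far as the arm can. A call with a gripper value outside its range is refused whole. "gripper" is the opening, from -1 (shut) to 1 (fully open), so that 0 is half open, set as the call begins (left out, the last holds). The fingers move at their own pace and stop on an object; the grip force is fixed at half the most. Time passes only in rows, so rows that repeat a pose let the fingers close. It gives the time, the measured TCP pose, the force, the opening and the grip force at its end, in the units of the state.
- env.sense(): the state, without advancing time (a new reading comes with each control period).
- eyes.get_image(name): name is "scene" or "top" or "wrist"; returns a dict with "frame" (400x640x3 uint8, blue, green, red), "z_map" (400x640 float32, mm along the optical axis (not along the pixel's ray), 0 where there is no reading), "intrinsics" (3x3 intrinsics, pixels), "rvec" (rotation vector, rad) and "tvec" (3), from world to camera coordinates, as OpenCV has them; the wrist camera has in their place "hand_eye" (4x4, takes a point from camera to tool coordinates, whose origin is the TCP and whose axes are the flange's). Camera axes: x right, y down, z forward; pixel columns grow to the right and rows downward; lengths in mm; the calibration is good to about 2 mm. A picture is of the moment at which its call begins: read the wrist's pose just before it.
- env.job_done(): hands the job in; it is judged then, once.
Trained networks look in a picture, given as the dict that the camera call returned (one of the last four; its "shot" number tells which), for a name from the list of things; names that differ only in an ending like _2 or _b are one class to them, and where a whole thing is asked for, a point or a joint stands for the part that bears it (a point fixed in the world has none). Each returns a list of dicts, best first, with "p" (0 to 1); they miss things now and then, are a little off and sometimes report something else, mostly with a low value. They report only what shows in the picture. A call takes as long as a camera call. They do not tell look-alikes from the thing itself.
- eyes.search_frame(thing, picture): "bbox" ([left, top, width, height] in pixels, round what is visible of it).
- eyes.spot_point(thing, picture): "centre" ([column, row] in pixels: a listed point, or the origin of a listed thing).
The state is a dict: "time_s": time; "joint_positions": joint angles; "qd": joint speeds; "tau": joint torques, N m; "position": TCP position; "tool_rot": TCP orientation; "ft_force": force on the tool from outside, world axes, zero at the start; "torque": the same for the moment, N m; "width": finger opening in mm; "grip_force": force on a finger pad.
Only numpy, scipy, OpenCV 4.12 (cv2) and the standard library are available. Lean on these libraries where they do the work, as an engineer would, in place of code of your own. Each camera call takes 0.05 s, during which the arm holds its last target. There are 200 camera calls.

### The job

Get the shop's coffee sample brewer going: press the orange release tab in and swing the grey cover up about its other edge and out of its frame, then lay it flat, top up, well on the black rubber mat. Set every steel filter cone there is upright and fully home in a funnel of its own and stand the lidded jug upright in the middle of the white warming plate, and only then turn the red knob clockwise until it clicks on. Leave the jars, packs, mug and spoon alone.

Things in the scene. Friction and masses are not known exactly. Their poses are not given: they have to be found in the camera images.
- brewer: Low black sample brewer fixed to the counter, 190 x 270 mm, top at 73 mm. Origin on the counter under the centre of its square well. Own x points to the tab side (away from the robot), y to the console. Well opening 160 mm square, frame walls 15 mm thick, top at 73 mm, cover ledge at 60 mm. Aluminium console: y 95 to 175 mm, top at 73 mm, with knob and warming plate.
- cover: Grey snap-in cover, plate 151 x 156 x 8 mm, 0.2 kg, flat underside. Origin mid-underside; starts on the ledge, 60 mm above the brewer's origin, same axes. Locked by the orange tab's catch, 5 mm under the frame's lip at +x. To remove: pinch tab to rib, keep pinching, swing the tab side up 0.25 to 0.4 rad about the tucked edge, draw it out along its own +x, then lift.
- cover_tucked_edge (a point): Point on the cover (cover frame -87.5, 0, 0 mm): end of its two lugs, 4 mm thick, tucked 7.5 mm under a lip at the well's robot side whose underside is 8 mm above the ledge. Starts at brewer frame -87.5, 0, 60 mm; the cover swings about the line along brewer y through there.
- release_tab (a joint): Travel (m) of the orange tab on the cover: 0 out (locked), 0.009 in; free above 0.006; spring 3 N to 9 N, returns when let go. Tab out at cover x 64 to 70 mm, fixed grey rib at x 30 to 36, both 44 mm wide in y, tops at z = 36; the frame top is at z = 13. Pinch them along x, centred at x = 45.5 mm, tips just above the frame: 40 mm outside to outside, 31 pressed.
- mat: Black rubber mat 220 x 220 x 4 mm on the counter, origin at the middle of its underside: the cover is to be laid here.
- brew_knob (a joint): Red bar knob on the console: angle in rad, 0 off, grows clockwise seen from above, stop at 1.2 (on). A detent in between: up to 0.6 rad it springs back to 0, past 0.6 it snaps on to 1.2. Peak torque about 0.15 N m.
- knob_grip (a point): On the knob's vertical axis (brewer x -52, y 135 mm), at the height to grip, 103 mm above the counter. The bar is 56 mm long, 16 mm thick, from 80 to 114 mm above the counter; it lies along the brewer's x at 0, and along the point's x at any angle.
- funnel0 (a point): Funnel at brewer x = -39, y = 39 mm, on its axis 14 mm above the counter, where the origin of a seated cone comes to rest (within 2 mm). Copper, same taper as the cones, mouth 62 mm across at 54 mm height.
- funnel1 (a point): Funnel at brewer x = -39, y = -39 mm, on its axis 14 mm above the counter, where the origin of a seated cone comes to rest (within 2 mm). Copper, same taper as the cones, mouth 62 mm across at 54 mm height.
- funnel2 (a point): Funnel at brewer x = 39, y = 39 mm, on its axis 14 mm above the counter, where the origin of a seated cone comes to rest (within 2 mm). Copper, same taper as the cones, mouth 62 mm across at 54 mm height.
- funnel3 (a point): Funnel at brewer x = 39, y = -39 mm, on its axis 14 mm above the counter, where the origin of a seated cone comes to rest (within 2 mm). Copper, same taper as the cones, mouth 62 mm across at 54 mm height.
- warm_plate (a point): Centre of the top of the white round warming plate, 74 mm across, on the console (brewer x 52, y 135 mm), 76 mm above the counter: the jug's place.
- jug: Closed aluminium serving jug, 0.19 to 0.33 kg, upright on the counter, weighted foot; origin at the centre of its underside. 60 mm across up to 58 mm, 54 at 66 mm; round yellow lid grip on top, 26 mm across, from 66 to 98 mm. Small spout near the top at its +x.
- cone_a: Closed steel filter cone with weighted foot, 0.12 to 0.21 kg, upright on the counter; origin at the centre of its underside. 42 mm across at the bottom, 66 at 46 mm height, flange 70 mm across from 46 to 50 mm, round blue grip 26 mm across from 50 to 82 mm. It settles by itself when let go 10 mm too high and up to 8 mm off-centre over a funnel. May be absent (two to four are there).
- cone_b: Closed steel filter cone with weighted foot, 0.12 to 0.21 kg, upright on the counter; origin at the centre of its underside. 42 mm across at the bottom, 66 at 46 mm height, flange 70 mm across from 46 to 50 mm, round blue grip 26 mm across from 50 to 82 mm. It settles by itself when let go 10 mm too high and up to 8 mm off-centre over a funnel. May be absent (two to four are there).
- cone_c: Closed steel filter cone with weighted foot, 0.12 to 0.21 kg, upright on the counter; origin at the centre of its underside. 42 mm across at the bottom, 66 at 46 mm height, flange 70 mm across from 46 to 50 mm, round blue grip 26 mm across from 50 to 82 mm. It settles by itself when let go 10 mm too high and up to 8 mm off-centre over a funnel. May be absent (two to four are there).
- cone_d: Closed steel filter cone with weighted foot, 0.12 to 0.21 kg, upright on the counter; origin at the centre of its underside. 42 mm across at the bottom, 66 at 46 mm height, flange 70 mm across from 46 to 50 mm, round blue grip 26 mm across from 50 to 82 mm. It settles by itself when let go 10 mm too high and up to 8 mm off-centre over a funnel. May be absent (two to four are there).
- honey_a: Bystander, leave alone: honey jar, 70 mm across, 105 tall. Origin at the centre of its underside.
- honey_b: Bystander, leave alone: small honey jar, 60 mm across, 85 tall. Origin at the centre of its underside.
- honey_c: Bystander, leave alone: honey jar, 70 mm across, 105 tall. Origin at the centre of its underside.
- coffee_a: Bystander, leave alone: black coffee pack 60 x 90 x 130 mm. Origin at the centre of its underside.
- tea_a: Bystander, leave alone: white tea carton 75 x 130 x 70 mm. Origin at the centre of its underside.
- mug: Bystander, leave alone: blue mug 76 mm across, 85 tall. Origin at the centre of its underside.
- scoop: Bystander, leave alone: wooden spoon 150 mm long, lying; origin mid-length.
Not all that is in view belongs to the job. There is more than one size of the cover; the job needs the largest.

How it is judged:
By the outcome, as a careful person would: the job done as asked, in the order asked, and still so for the second after the job is handed in, with the robot touching nothing.
Of cone_a, cone_b, cone_c, cone_d only 2 to 4 are there at a start; the rules pass over those that are not, and their reading is None.
At some moment in a run one of cone_a, cone_b, cone_c, cone_d, jug may be knocked a few centimetres aside while the robot is not near it.
It also fails if it takes over 208 s, if anything falls off the work surface, if the arm or the gripper's body presses on something with over 40 N, if the wrist force passes 120 N, or if a joint passes its speed limit or range.

## Working session

There is one attempt and no reset: what is moved stays moved. The work goes in short steps, Python scripts to look and compute and a tool call to move; the robot and the scene stay as the last step left them, time stands still between calls to the robot, and variables do not carry over. Pictures are saved under pics/ and viewed, at most 14 in all, crops included, and the job is handed in when it is done.

Besides the shell and the picture viewer there is one more tool, called after "Emit:" by a JSON object that holds its "op" and its "data", one argument or row to a line. arm_command: Moves the arm, as the interface text tells. Its arguments: {"type":"object","properties":{"steps":{"type":"array"},"gripper":{"type":"number"}},"required":["steps"]}

```bash
ls; mkdir -p pics
cat > h.py <<'E'
import numpy as np, cv2
from cell import env, eyes
from scipy.spatial.transform import Rotation as R
def T_tool():
    s=env.sense(); T=np.eye(4); T[:3,:3]=R.from_rotvec(s['tool_rot']).as_matrix(); T[:3,3]=s['position']; return T
def shot(n):
    T=T_tool(); d=eyes.get_image(n)
    if n=='wrist': d['c2w']=T@np.array(d['hand_eye'])
    else:
        M=np.eye(4); M[:3,:3]=cv2.Rodrigues(np.array(d['rvec'],float))[0]; M[:3,3]=np.ravel(d['tvec']); d['c2w']=np.linalg.inv(M)
    return d
def ray(d,u,v):
    K=np.array(d['intrinsics']); r=d['c2w'][:3,:3]@np.array([(u-K[0,2])/K[0,0],(v-K[1,2])/K[1,1],1]); return d['c2w'][:3,3],r
def at_z(d,uv,z):
    o,r=ray(d,*uv); return o+r*(z-o[2])/r[2]
def cloud(d):
    K=np.array(d['intrinsics']); Z=d['z_map']; v,u=np.indices(Z.shape)
    P=np.stack([(u-K[0,2])/K[0,0]*Z,(v-K[1,2])/K[1,1]*Z,Z],-1)
    W=P@d['c2w'][:3,:3].T+d['c2w'][:3,3]; W[Z==0]=np.nan; return W
def pix(d,p):
    c=np.linalg.inv(d['c2w'])@np.append(p,1); q=np.array(d['intrinsics'])@c[:3]; return q[:2]/q[2]
E
python3 - <<'E'
from h import *
print(env.sense())
for n in('top','scene'):
    d=shot(n); cv2.imwrite(f'pics/{n}0.png',d['frame']); print(n,d['c2w'].round(2).tolist(),np.array(d['intrinsics']).tolist())
    W=cloud(d)
    for t in ['brewer','cover','release_tab','mat','brew_knob','jug','cone_a','honey_a','coffee_a','tea_a','mug','scoop']:
        for m in (eyes.search_frame(t,d)[:5]): print(t,'box',[round(x) for x in m['bbox']],round(m['p'],2))
        for m in (eyes.spot_point(t,d)[:5]):
            u,v=m['centre']; print(t,'pt',round(u),round(v),round(m['p'],2),W[int(v),int(u)].round(0), at_z(d,(u,v),0).round(0)[:2])
E
```

```text
pics
{'time_s': 0.0, 'joint_positions': array([-8.52365338e-01,  3.85522970e-01,  6.64160535e-03, -5.04609668e-04,
       -1.19399845e+00, -2.58582416e-01]), 'qd': array([ 0.00046595, -0.00112022, -0.00088992,  0.0007815 ,  0.00023516,
        0.0010811 ]), 'tau': array([ 3.86791298e-04, -3.92290413e+01,  1.88405907e+01,  4.18603331e+00,
       -4.51683954e-03,  1.78569888e-05]), 'position': array([ 277.129227  , -559.5399118 ,  224.84721168]), 'tool_rot': array([ 0.71556741, -3.0584336 , -0.00323511]), 'ft_force': array([0.04870093, 0.72147337, 0.52401811]), 'torque': array([-0.05172553, -0.00486274,  0.02555548]), 'grip_force': 0.0, 'width': 85.57679862532942}
top [[-0.01, -0.98, 0.19, 206.95], [-1.0, 0.01, -0.0, -36.34], [0.0, -0.19, -0.98, 1596.19], [0.0, 0.0, 0.0, 1.0]] [[506.5447938619143, 0.0, 318.8492099977869], [0.0, 506.5447938619143, 204.13899660143633], [0.0, 0.0, 1.0]]
brewer box [268, 152, 87, 67] 0.6
cover box [187, 267, 44, 50] 0.97
cover box [298, 156, 53, 52] 0.66
cover pt 211 291 0.9 [250. 297.   7.] [250. 296.]
cover pt 319 180 0.89 [583. -45.  69.] [600. -46.]
release_tab box [200, 273, 5, 5] 0.52Traceback (most recent call last):
  File "<stdin>", line 8, in <module>
ValueError: it knows: brewer, coffee, cone, cover, cover_tucked_edge, funnel, honey, jug, knob_grip, mat, mug, scoop, tea, warm plate
```

Run:
```python
from h import *
for n in('top','scene'):
    d=shot(n); cv2.imwrite(f'pics/{n}0.png',d['frame'] if n=='scene' else cv2.resize(d['frame'][60:360,140:540],(800,600)))
    W=cloud(d); np.save(f'pics/{n}W.npy',W)
    for t in ['brewer','cover','mat','knob_grip','jug','cone_a','honey_a','coffee_a','tea_a','mug','scoop','warm_plate','funnel0']:
        print(t,[([round(x) for x in m['bbox']],round(m['p'],2)) for m in (eyes.search_frame(t,d)[:5] if t not in('warm_plate','funnel0') else [])])
        try:
          for m in (eyes.spot_point(t,d)[:5]):
            u,v=m['centre']; print('   pt',round(u),round(v),round(m['p'],2),W[int(v),int(u)].round(0), at_z(d,(u,v),0).round(0)[:2])
        except ValueError as e: print(e)
```

```text
brewer [([267, 152, 87, 65], 0.91)]
cover [([189, 267, 43, 50], 0.69), ([294, 158, 55, 52], 0.6)]
   pt 320 182 0.79 [579. -48.  62.] [592. -49.]
   pt 210 288 0.75 [260. 299.  -1.] [258. 298.]
   pt 418 224 0.3 [ 455. -356.   -1.] [ 452. -358.]
mat [([380, 188, 73, 76], 0.87), ([307, 231, 31, 42], 0.47)]
   pt 416 224 0.73 [ 451. -352.    3.] [ 450. -353.]
knob_grip [([267, 186, 20, 23], 0.52)]
   pt 277 198 0.73 [522.  85. 116.] [544.  91.]
jug [([376, 148, 22, 27], 0.85)]
   pt 381 161 0.65 [ 645. -240.   69.] [ 662. -249.]
cone_a [([163, 209, 24, 21], 0.72), ([175, 165, 22, 20], 0.62), ([204, 172, 23, 26], 0.6)]
   pt 179 221 0.95 [468. 390.  47.] [473. 402.]
   pt 219 188 0.72 [567. 269.  65.] [580. 279.]
   pt 192 180 0.55 [596. 353.  52.] [607. 365.]
honey_a [([260, 113, 23, 30], 0.92), ([356, 119, 27, 28], 0.56), ([242, 247, 19, 23], 0.52)]
   pt 368 136 0.78 [ 721. -201.   79.] [ 746. -210.]
   pt 273 132 0.61 [737. 100.  82.] [764. 105.]
   pt 256 257 0.61 [346. 149.  85.] [353. 157.]
coffee_a []
   pt 323 124 0.73 [767. -60.  67.] [791. -62.]
   pt 369 137 0.65 [ 721. -201
[... 1731 characters left out ...]
.77 [ 779. -238.   36.] [ 752. -212.]
   pt 421 260 0.58 [792.  76.  30.] [770. 110.]
   pt 333 190 0.58 [378. 142.  23.] [353. 168.]
coffee_a [([363, 238, 45, 65], 0.98), ([273, 183, 121, 90], 0.57)]
   pt 381 296 0.75 [ 884. -162.  108.] [803. -69.]
tea_a [([429, 203, 44, 30], 0.56), ([272, 181, 124, 94], 0.24)]
   pt 448 237 0.89 [858.  75. 139.] [745. 248.]
mug [([185, 284, 47, 58], 0.75)]
   pt 208 330 0.91 [ 682. -456.   37.] [ 649. -439.]
scoop [([266, 200, 14, 22], 0.5)]
   pt 276 214 0.71 [374. -67.  16.] [358. -55.]
   pt 412 207 0.57 [596. 267.  17.] [580. 288.]
warm_plate []
   pt 374 215 0.86 [619.  79.  75.] [540. 166.]
funnel0 []
   pt 375 214 0.29 [614.  86.  76.] [535. 174.]
```

View pics/top0.png

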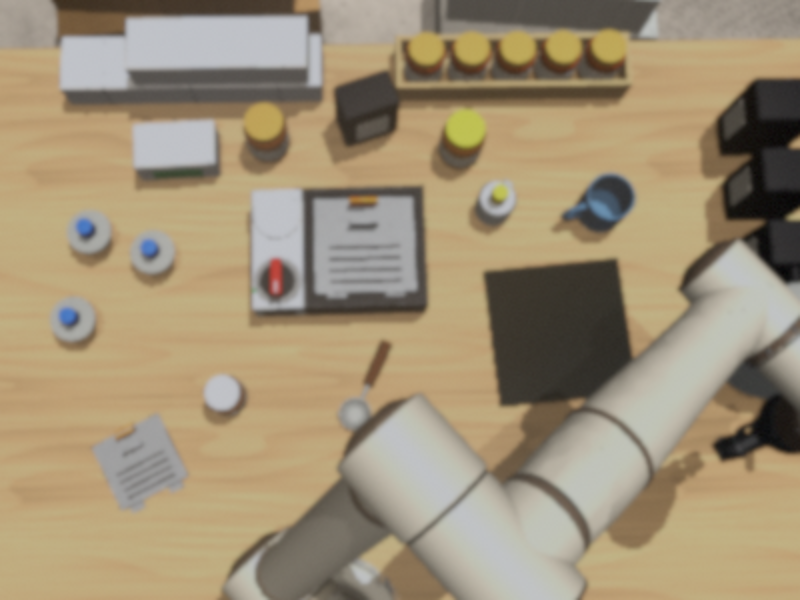

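View pics/scene0.png

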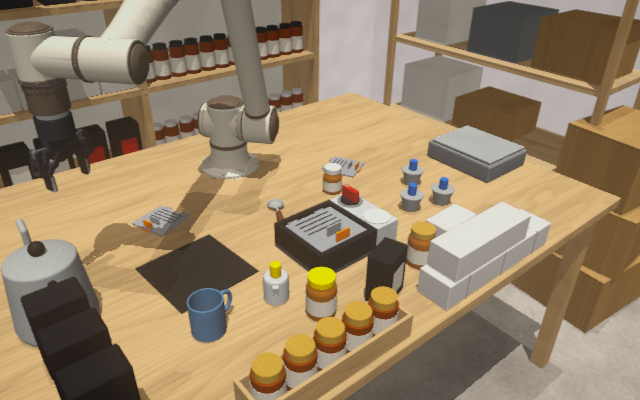

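```bash
cat >> h.py <<'E'
def Rdown(yaw_y, tilt=0):
    """tool z down, tool y at world yaw (rad); """
    y=np.array([np.cos(yaw_y),np.sin(yaw_y),0]); z=np.array([0,0,-1.]); x=np.cross(y,z)
    return np.stack([x,y,z],1)
def plan(targets, T=None):
    """targets: list of (pos mm, R matrix); prints rows relative to the current pose"""
    T=T_tool() if T is None else T
    P,Q=T[:3,3],T[:3,:3]
    for p,Rt in targets:
        l=Q.T@(np.array(p)-P); w=R.from_matrix(Q.T@Rt).as_rotvec()
        n=max(np.linalg.norm(l)/62.5,np.degrees(np.linalg.norm(w))/10.7)
        print('lin',(l/1000).round(4).tolist(),'tw',w.round(4).tolist(),'rows>=%.1f'%n)
E
python3 - <<'E'
from h import *
d=shot('wrist'); print(np.array(d['hand_eye']).round(3).tolist(), np.array(d['intrinsics']).round(1).tolist())
plan([((540,-30,380),Rdown(np.pi)),((540,-30,380),Rdown(0))])
W=np.load('pics/topW.npy')
m=(W[...,2]>50)&(W[...,2]<85)&(abs(W[...,0]-580)<130)&(abs(W[...,1]+10)<170)
q=W[m][:,:2].astype(np.float32); print(cv2.minAreaRect(q))
E
```

```text
[[0.0, -0.956, -0.294, 74.77], [1.0, 0.0, -0.001, -0.369], [0.001, -0.294, 0.956, -148.203], [0.0, 0.0, 0.0, 1.0]] [[356.0, 0.0, 321.1], [0.0, 356.0, 199.6], [0.0, 0.0, 1.0]]
lin [-0.4706, 0.3585, -0.1541] tw [-0.0001, 0.0, -1.111] rows>=9.8
lin [-0.4706, 0.3585, -0.1541] tw [0.0, 0.0001, 2.0306] rows>=10.9
((573.8948364257812, -12.558624267578125), (194.47669982910156, 270.3482666015625), 0.8233258724212646)
```

Emit:
{"op": "arm_command", "data": {
  "steps": [
    {"linear": [-0.44,0.4,-0.175],"twist": [0,0,-1.11]},
    {"linear": [-0.44,0.4,-0.175],"twist": [0,0,-1.11]},
    {"linear": [-0.44,0.4,-0.175],"twist": [0,0,-1.11]},
    {"linear": [-0.44,0.4,-0.175],"twist": [0,0,-1.11]},
    {"linear": [-0.44,0.4,-0.175],"twist": [0,0,-1.11]},
    {"linear": [-0.44,0.4,-0.175],"twist": [0,0,-1.11]},
    {"linear": [-0.44,0.4,-0.175],"twist": [0,0,-1.11]},
    {"linear": [-0.44,0.4,-0.175],"twist": [0,0,-1.11]},
    {"linear": [-0.44,0.4,-0.175],"twist": [0,0,-1.11]},
    {"linear": [-0.44,0.4,-0.175],"twist": [0,0,-1.11]},
    {"linear": [-0.44,0.4,-0.175],"twist": [0,0,-1.11]},
    {"linear": [-0.44,0.4,-0.175],"twist": [0,0,-1.11]},
    {"linear": [-0.44,0.4,-0.175],"twist": [0,0,-1.11]}
  ]
}}

```text
time_s: 4.47
position: [493.6, -7.3, 400.7]
tool_rot: [2.218, -2.224, -0.0]
ft_force: [-0.4, 0.0, 0.4]
width: 85.6
grip_force: 0.0
```

Run:
```python
from h import *
d=shot('wrist'); cv2.imwrite('pics/w1.png',d['frame']); W=cloud(d)
np.savez('pics/w1.npz',W=W,c2w=d['c2w'],K=d['intrinsics'],f=d['frame'])
m=(W[...,2]>64)&(W[...,2]<82)&(abs(W[...,0]-575)<120)&(abs(W[...,1]+12)<160)
q=W[m][:,:2].astype(np.float32); print(cv2.minAreaRect(q), m.sum())
for t in ['knob_grip','cover','funnel0','warm_plate','cover_tucked_edge','cone_a','jug','brewer']:
    print(t,[(np.round(x['centre'],1).tolist(),round(x['p'],2),W[int(x['centre'][1]),int(x['centre'][0])].round(0).tolist()) for x in eyes.spot_point(t,d)[:4]])
```

```text
((575.4880981445312, -15.077789306640625), (190.486083984375, 270.0673522949219), 0.8586263656616211) 26423
knob_grip []
cover [([260.2, 109.4], 0.76, [574.0, -60.0, 69.0])]
funnel0 []
warm_plate [([226.5, 213.7], 0.87, [628.0, 82.0, 76.0])]
cover_tucked_edge [([489.4, 300.6], 0.89, [197.0, 273.0, -2.0]), ([326.9, 113.3], 0.83, [487.0, -55.0, 74.0]), ([173.6, 287.6], 0.28, [547.0, -15.0, 436.0])]
cone_a [([258.4, 351.2], 0.96, [604.0, 349.0, 36.0]), ([277.1, 303.2], 0.92, [565.0, 244.0, 50.0]), ([334.7, 357.6], 0.6, [472.0, 371.0, 26.0])]
jug []
brewer []
```

View pics/w1.png

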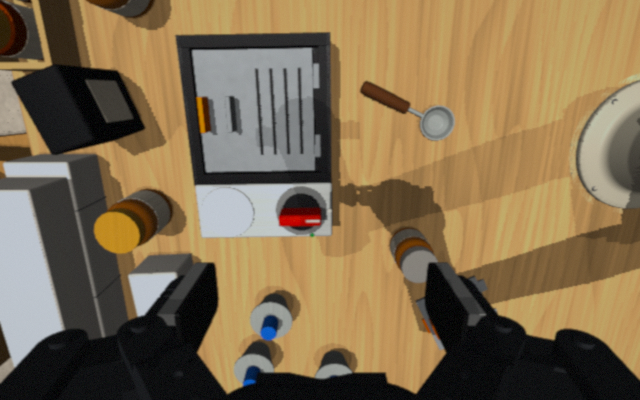

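```bash
cat >> h.py <<'E'
YAW=np.radians(0.86); B0=np.array([576.1,-55.1,0])
Rb=R.from_euler('z',YAW).as_matrix()
def b2w(p): return Rb@np.array(p,float)+B0
def w2b(P): return (P-B0)@Rb
E
python3 - <<'E'
from h import *
z=np.load('pics/w1.npz'); W=w2b(z['W'].reshape(-1,3)); f=z['f'].reshape(-1,3)
m=(W[:,2]>86)&(W[:,2]<105)&(abs(W[:,0])<90)&(abs(W[:,1])<60)
for lo,hi in((20,48),(52,85)):
    q=W[m&(W[:,0]>lo)&(W[:,0]<hi)]; print(len(q),np.percentile(q,[2,50,98],axis=0).round(1).tolist())
m=(W[:,2]>95)&(abs(W[:,0]+52)<40)&(abs(W[:,1]-135)<40)
print(np.percentile(W[m],[2,50,98],axis=0).round(1).tolist(), cv2.minAreaRect(W[m][:,:2].astype(np.float32)))
m=(W[:,2]>62)&(W[:,2]<72)&(abs(W[:,0])<85)&(abs(W[:,1])<85)
print(np.percentile(W[m],[1,50,99],axis=0).round(1).tolist())
# target: pinch centre at cover x 45.5, tips at z~ 75+; tip is 17 ahead of TCP
p=b2w([45.5,0,0]); Rt=Rdown(np.pi+YAW)
plan([((p[0],p[1],200),Rt),((p[0],p[1],96),Rt),((p[0],p[1],92),Rt)])
print(env.sense()['time_s'])
E
```

```text
240 [[29.3, -21.6, 87.2], [31.5, -1.3, 95.5], [35.5, 21.2, 97.6]]
254 [[63.4, -21.0, 86.5], [65.1, -0.8, 95.6], [69.6, 21.0, 97.7]]
[[-78.6, 126.7, 96.5], [-52.7, 131.3, 113.8], [-26.2, 141.5, 116.1]] ((-52.330596923828125, 134.06825256347656), (15.790209770202637, 55.05622482299805), 88.83743286132812)
[[-77.9, -79.8, 63.5], [-1.5, -6.7, 68.1], [79.8, 80.1, 71.7]]
lin [0.0477, -0.1275, 0.2009] tw [-0.0, 0.0, -0.0164] rows>=3.9
lin [0.0477, -0.1275, 0.3049] tw [-0.0, 0.0, -0.0164] rows>=5.3
lin [0.0477, -0.1275, 0.3089] tw [-0.0, 0.0, -0.0164] rows>=5.4
4.925
```

Emit:
{"op": "arm_command", "data": {
  "steps": [
    {"linear": [0.048,-0.1275,0.2],"twist": [0,0,-0.016]},
    {"linear": [0.048,-0.1275,0.2],"twist": [0,0,-0.016]},
    {"linear": [0.048,-0.1275,0.2],"twist": [0,0,-0.016]},
    {"linear": [0.048,-0.1275,0.2],"twist": [0,0,-0.016]},
    {"linear": [0.048,-0.1275,0.2],"twist": [0,0,-0.016]},
    {"linear": [0.048,-0.1275,0.22],"twist": [0,0,-0.016]},
    {"linear": [0.048,-0.1275,0.25],"twist": [0,0,-0.016]},
    {"linear": [0.048,-0.1275,0.28],"twist": [0,0,-0.016]},
    {"linear": [0.048,-0.1275,0.3],"twist": [0,0,-0.016]},
    {"linear": [0.048,-0.1275,0.3075],"twist": [0,0,-0.016]},
    {"linear": [0.048,-0.1275,0.3075],"twist": [0,0,-0.016]},
    {"linear": [0.048,-0.1275,0.3075],"twist": [0,0,-0.016]}
  ]
}}

```text
time_s: 6.42
position: [622.5, -54.3, 95.1]
tool_rot: [-2.237, 2.203, -0.003]
ft_force: [0.4, 0.5, -0.4]
width: 85.5
grip_force: 0.0
```

Run:
```python
from h import *
p=b2w([45.5,0,0]); print(p)
plan([((p[0],p[1],93),Rdown(np.pi+YAW))])
for t in np.arange(.02,.331,.02):
    c,s=np.cos(t),np.sin(t); print(round(t,2), round(-(133*c-33*s-133),1), round(-(133*s+33*c-33),1))
```

```text
[621.59487463 -54.41707831   0.        ]
lin [0.0001, 0.0009, 0.0021] tw [-0.0029, 0.0001, 0.0004] rows>=0.0
0.02 0.7 -2.7
0.04 1.4 -5.3
0.06 2.2 -7.9
0.08 3.1 -10.5
0.1 4.0 -13.1
0.12 4.9 -15.7
0.14 5.9 -18.2
0.16 7.0 -20.8
0.18 8.1 -23.3
0.2 9.2 -25.8
0.22 10.4 -28.2
0.24 11.7 -30.7
0.26 13.0 -33.1
0.28 14.3 -35.5
0.3 15.7 -37.8
0.32 17.1 -40.2
```

Emit:
{"op": "arm_command", "data": {
  "gripper": -1,
  "steps": [
    {"linear": [0,0.001,0.002],"twist": [-0.003,0,0]},
    {"linear": [0,0.001,0.002],"twist": [-0.003,0,0]},
    {"linear": [0,0.001,0.002],"twist": [-0.003,0,0]},
    {"linear": [0,0.001,0.002],"twist": [-0.003,0,0]},
    {"linear": [0,0.001,0.002],"twist": [-0.003,0,0]},
    {"linear": [0,0.001,0.002],"twist": [-0.003,0,0]},
    {"linear": [0,0.001,0.002],"twist": [-0.003,0,0]},
    {"linear": [0,0.001,0.002],"twist": [-0.003,0,0]},
    {"linear": [0,0.001,0.002],"twist": [-0.003,0,0]},
    {"linear": [0,0.001,0.002],"twist": [-0.003,0,0]}
  ]
}}

```text
time_s: 7.68
position: [620.6, -54.5, 91.4]
tool_rot: [2.236, -2.203, -0.003]
ft_force: [0.6, -0.7, -0.0]
width: -0.2
grip_force: 0.0
```

Run:
```python
from h import *
s=env.sense(); print(s['width'],s['grip_force'],s['position'])
d=shot('wrist'); W=cloud(d)
e=shot('scene'); cv2.imwrite('pics/a2.png',np.hstack([cv2.resize(d['frame'],(400,250)),cv2.resize(e['frame'][120:280,240:440],(400,320))[:250]]))
```

```text
-0.18156840773037194 0.0 [620.62435906 -54.48792553  91.4201949 ]
```

View pics/a2.png

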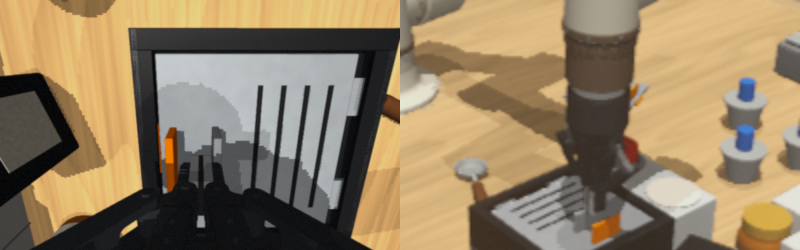

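Run:
```python
from h import *
d=shot('wrist'); W=cloud(d); T=T_tool(); L=(W-T[:3,3])@T[:3,:3]
print('time',env.sense()['time_s'])
Wb=w2b(W)
cv2.imwrite('pics/a3.png',np.hstack([cv2.resize(d['frame'][180:400,220:480],(520,440))]))
# finger points profile along tool x, near y=0
for x0 in range(-20,30,4):
    m=(abs(L[...,0]-x0)<2)&(abs(L[...,1])<12)&(L[...,2]>-60)
    if m.any(): print(x0,m.sum(),np.percentile(L[m][:,2],[1,50,99]).round(1))
m=(Wb[...,2]>85)&(Wb[...,2]<105)&(abs(Wb[...,0])<90)&(Wb[...,1]>-24)&(Wb[...,1]<-13)
q=Wb[m]; h=np.histogram(q[:,0],bins=np.arange(20,84,2)); print(h[0].tolist(),h[1][0])
```

```text
time 7.825
-12 34 [-56.9 -51.9   2.5]
-8 362 [-59.7 -53.6  24. ]
-4 403 [-55.4 -43.2  24.3]
0 523 [-55.2  22.4  24.4]
4 539 [-54.2  22.2  24.4]
8 1431 [-57.4 -22.8  24.3]
12 3686 [-59.8 -42.4  23.9]
16 462 [-52.8  22.8  24.4]
20 545 [-5.5 22.7 24.5]
24 352 [22.  23.2 24.5]
28 373 [21.8 23.3 24.8]
[0, 0, 0, 0, 0, 102, 122, 128, 21, 0, 0, 0, 0, 0, 0, 0, 0, 0, 0, 0, 0, 2, 167, 121, 109, 1, 0, 0, 0, 0, 0] 20
```

View pics/a3.png

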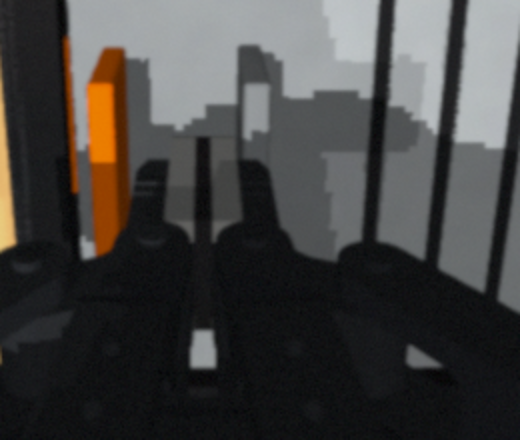

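Emit:
{"op": "arm_command", "data": {
  "steps": [
    {"linear": [0,0,-0.02],"twist": [0,0,0]},
    {"linear": [0,0,-0.045],"twist": [0,0,0]},
    {"linear": [0,0,-0.045],"twist": [0,0,0]},
    {"linear": [0,0,-0.045],"twist": [0,0,0]}
  ]
}}

```text
time_s: 8.32
position: [620.2, -54.4, 135.7]
tool_rot: [2.236, -2.203, -0.005]
ft_force: [-0.1, -0.8, -0.6]
width: -0.1
grip_force: 0.0
```

Emit:
{"op": "arm_command", "data": {
  "gripper": 0.25,
  "steps": [
    {"linear": [0,-0.002,0],"twist": [0,0,0]},
    {"linear": [0,-0.002,0],"twist": [0,0,0]},
    {"linear": [0,-0.002,0],"twist": [0,0,0]},
    {"linear": [0,-0.002,0],"twist": [0,0,0]},
    {"linear": [0,-0.002,0],"twist": [0,0,0]},
    {"linear": [0,-0.002,0],"twist": [0,0,0]}
  ]
}}

```text
time_s: 9.07
position: [622.7, -54.5, 136.4]
tool_rot: [2.237, -2.203, -0.003]
ft_force: [-0.2, -0.7, 0.4]
width: 53.4
grip_force: 0.0
```

Run:
```python
from h import *
s=env.sense(); print(s['width'])
d=shot('wrist'); W=cloud(d); T=T_tool(); L=(W-T[:3,3])@T[:3,:3]
cv2.imwrite('pics/a4.png',cv2.resize(d['frame'][180:400,160:480],(640,440)))
# tip estimate: points in finger region, tool z just below background
for y0 in list(range(-60,61,5)):
    m=(abs(L[...,0])<9)&(abs(L[...,1]-y0)<2.5)&(L[...,2]>-60)&(L[...,2]<26)
    if m.sum()>5: print(y0,m.sum(),np.percentile(L[m][:,2],[50,99]).round(1))
p=b2w([47.5,0,0]); plan([((p[0],p[1],94),Rdown(np.pi+YAW))])
```

```text
53.42769196829472
-50 48 [-54.1 -51.8]
-45 303 [-55.7 -50.6]
-40 356 [-33.9 -16. ]
-35 164 [-29.7 -15.4]
-30 219 [-47.  -45.4]
-25 976 [-32.9 -10. ]
25 1030 [-33.7 -10.1]
30 156 [-47.3 -45.6]
35 215 [-29.7 -15.8]
40 347 [-37.7 -17.5]
45 287 [-55.7 -50.7]
50 25 [-53.9 -52.2]
lin [-0.0, -0.001, 0.0425] tw [0.0029, 0.0, 0.0] rows>=0.7
```

View pics/a4.png

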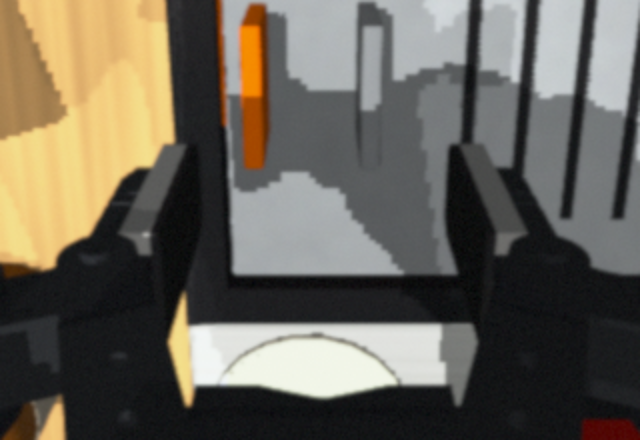

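Run:
```python
from h import *
d=shot('wrist'); H=np.array(d['hand_eye']); K=np.array(d['intrinsics'])
for uv in [(250,252),(391,252),(233,296),(408,296),(305,248),(340,248)]:
    r=H[:3,:3]@np.linalg.solve(K,[uv[0],uv[1],1]); o=H[:3,3]
    print(uv,(o+r*(11-o[0])/r[0]).round(1))
```

```text
(250, 252) [ 11.  -30.1 -13. ]
(391, 252) [ 11.   28.6 -13. ]
(233, 296) [ 11.  -29.3 -46.2]
(408, 296) [ 11.   27.9 -46.2]
(305, 248) [11.  -7.3 -9.1]
(340, 248) [11.   7.6 -9.1]
```

Run:
```python
from h import *
d=shot('wrist'); W=cloud(d); T=T_tool(); L=(W-T[:3,3])@T[:3,:3]
for x0 in range(-40,45,4):
    m=(abs(L[...,0]-x0)<2)&(abs(abs(L[...,1])-28)<8)&(L[...,2]>-70)&(L[...,2]<24)
    if m.sum()>3: print(x0,m.sum(),np.percentile(L[m][:,2],[1,50,99,100]).round(1), np.percentile(abs(L[m][:,1]),[5,95]).round(1))
v=252
for u in range(240,266,2): print(u,L[v,u].round(0), L[v-6,u].round(0))
```

```text
-12 61 [-45.3 -31.7 -12.6 -12.5] [26.3 27.2]
-8 372 [-46.9 -32.  -12.  -10.5] [26.2 27.2]
-4 451 [-47.4 -33.5 -10.2  -8.8] [26.2 27.2]
0 517 [-48.6 -36.8  -9.5  -8.9] [26.2 28.1]
4 581 [-50.3 -38.9 -10.5  -9.8] [26.2 28.6]
8 822 [-50.6 -38.6 -10.2  -9.1] [26.2 35.8]
12 4366 [-68.1 -54.2 -14.3 -12. ] [26.4 35.1]
16 66 [-69.8 -55.4 -52.5 -52. ] [31.5 35.3]
240 [-60. -72. 137.] [-54. -71. 137.]
242 [ 11. -33. -13.] [-54. -69. 136.]
244 [ 12. -32. -15.] [-55. -68. 137.]
246 [ 12. -31. -14.] [-54. -66. 136.]
248 [ 11. -31. -14.] [-21. -48.  63.]
250 [ 11. -30. -14.] [-21. -47.  64.]
252 [ 11. -29. -14.] [-21. -45.  63.]
254 [ 11. -28. -14.] [-21. -44.  63.]
256 [ 12. -27. -14.] [-21. -42.  63.]
258 [ 11. -27. -12.] [-21. -41.  63.]
260 [-25. -40.  62.] [-21. -40.  62.]
262 [-26. -39.  64.] [-21. -39.  64.]
264 [-25. -38.  63.] [-21. -37.  63.]
```

Emit:
{"op": "arm_command", "data": {
  "steps": [
    {"linear": [0,-0.001,0.02],"twist": [0.003,0,0]},
    {"linear": [0,-0.001,0.04],"twist": [0.003,0,0]},
    {"linear": [0,-0.001,0.055],"twist": [0.003,0,0]},
    {"linear": [0,-0.001,0.062],"twist": [0.003,0,0]},
    {"linear": [0,-0.001,0.066],"twist": [0.003,0,0]},
    {"linear": [0,-0.001,0.066],"twist": [0.003,0,0]},
    {"linear": [0,-0.001,0.066],"twist": [0.003,0,0]}
  ]
}}

```text
time_s: 10.1
position: [624.0, -54.4, 71.0]
tool_rot: [-2.237, 2.204, -0.001]
ft_force: [0.3, -0.3, -0.4]
width: 53.3
grip_force: 0.0
```

Run:
```python
from h import *
d=shot('wrist'); W=cloud(d); Wb=w2b(W)
m=(abs(Wb[...,1])<16)&(Wb[...,2]>74)&(Wb[...,2]<110)&(Wb[...,0]>5)&(Wb[...,0]<100)
for x0 in range(6,100,4):
    k=m&(abs(Wb[...,0]-x0)<2)
    if k.sum()>3: print(x0,k.sum(),np.percentile(Wb[k][:,2],[1,50,99]).round(1),np.percentile(Wb[k][:,1],[1,99]).round(1))
```

```text
6 11 [ 92.9 100.7 109.2] [-7.5 -6.7]
10 313 [ 86.7 100.1 109.8] [-8.1 -6.6]
14 160 [ 84.8  99.3 109.8] [-11.9  -6.7]
18 338 [ 84.7  99.2 109.7] [-12.1 -10.6]
22 929 [ 81.2  97.8 109.7] [-11.8  10.5]
30 316 [94.7 95.9 97.2] [-15.5  15.3]
34 739 [94.5 96.1 97.3] [-15.6  15.7]
38 325 [74.4 86.4 96.2] [-15.7  15.7]
62 12 [75.6 85.1 95.1] [-13.6  12.5]
66 1109 [75.  95.6 97.2] [-15.7  15.7]
70 361 [94.3 96.  97.3] [-15.7  15.7]
74 892 [ 80.9  97.8 109.8] [-11.7  10.4]
78 333 [ 84.8  98.9 109.7] [-12.  -10.7]
82 173 [ 74.   98.5 109.9] [-13.5  -7. ]
86 342 [ 74.   99.1 109.6] [-14.   -6.5]
90 37 [ 74.1  98.4 109.6] [-15.8  -2.9]
94 13 [74.  74.1 74.5] [-15.7   2.1]
```

Emit:
{"op": "arm_command", "data": {
  "gripper": -1,
  "steps": [
    {"linear": [0,0.0025,0.005],"twist": [0,0,0]},
    {"linear": [0,0.0025,0.005],"twist": [0,0,0]},
    {"linear": [0,0.0025,0.005],"twist": [0,0,0]},
    {"linear": [0,0.0025,0.005],"twist": [0,0,0]},
    {"linear": [0,0.0025,0.005],"twist": [0,0,0]},
    {"linear": [0,0.0025,0.005],"twist": [0,0,0]},
    {"linear": [0,0.0025,0.005],"twist": [0,0,0]},
    {"linear": [0,0.0025,0.005],"twist": [0,0,0]}
  ]
}}

```text
time_s: 11.15
position: [619.9, -54.7, 67.3]
tool_rot: [2.237, -2.203, -0.001]
ft_force: [-5.9, 1.0, 11.1]
width: 29.5
grip_force: 59.8
```

Emit:
{"op": "arm_command", "data": {
  "steps": [
    {"linear": [0,0.001,-0.0027],"twist": [0.02,0,0]},
    {"linear": [0,0.0012,-0.0053],"twist": [0.04,0,0]},
    {"linear": [0,0.0015,-0.008],"twist": [0.06,0,0]},
    {"linear": [0,0.0018,-0.0106],"twist": [0.08,0,0]},
    {"linear": [0,0.0022,-0.0132],"twist": [0.1,0,0]},
    {"linear": [0,0.0026,-0.0159],"twist": [0.12,0,0]},
    {"linear": [0,0.003,-0.0185],"twist": [0.14,0,0]},
    {"linear": [0,0.0036,-0.0211],"twist": [0.16,0,0]}
  ]
}}

```text
time_s: 12.15
position: [617.6, -54.5, 86.8]
tool_rot: [-2.153, 2.12, -0.172]
ft_force: [1.7, -0.4, 1.5]
width: 29.3
grip_force: 59.2
```

Emit:
{"op": "arm_command", "data": {
  "steps": [
    {"linear": [0,0.0002,-0.0027],"twist": [0.02,0,0]},
    {"linear": [0,0.0004,-0.0053],"twist": [0.04,0,0]},
    {"linear": [0,0.0007,-0.008],"twist": [0.06,0,0]},
    {"linear": [0,0.001,-0.0106],"twist": [0.08,0,0]},
    {"linear": [0,0.0014,-0.0132],"twist": [0.1,0,0]},
    {"linear": [0,0.0018,-0.0159],"twist": [0.12,0,0]},
    {"linear": [0,0.0023,-0.0185],"twist": [0.14,0,0]},
    {"linear": [0,0.0029,-0.0211],"twist": [0.16,0,0]},
    {"linear": [0,0.0029,-0.0211],"twist": [0.16,0,0]}
  ]
}}

```text
time_s: 13.28
position: [611.5, -54.6, 107.4]
tool_rot: [-2.062, 2.031, -0.329]
ft_force: [3.4, -1.7, 1.1]
width: 29.2
grip_force: 59.7
```

Emit:
{"op": "arm_command", "data": {
  "steps": [
    {"linear": [0,-0.004,0],"twist": [0,0,0]},
    {"linear": [0,-0.008,0],"twist": [0,0,0]},
    {"linear": [0,-0.012,0],"twist": [0,0,0]},
    {"linear": [0,-0.016,0],"twist": [0,0,0]},
    {"linear": [0,-0.02,0],"twist": [0,0,0]},
    {"linear": [0,-0.025,0],"twist": [0,0,0]},
    {"linear": [0,-0.03,0],"twist": [0,0,0]},
    {"linear": [0,-0.03,0],"twist": [0,0,0]}
  ]
}}

```text
time_s: 14.28
position: [640.3, -54.1, 116.6]
tool_rot: [-2.062, 2.032, -0.329]
ft_force: [-0.0, -0.9, -2.8]
width: 29.5
grip_force: 60.9
```

Run:
```python
from h import *
s=env.sense(); print(s['position'],s['tool_rot'],s['ft_force'],s['width'])
d=shot('scene'); cv2.imwrite('pics/a5.png',cv2.resize(d['frame'][100:300,200:480],(700,500)))
W=np.load('pics/topW.npy'); m=(W[...,2]<12)
f=cv2.cvtColor(shot('top')['frame'],cv2.COLOR_BGR2HSV)
k=(f[...,2]<70)&(abs(W[...,0]-450)<140)&(abs(W[...,1]+353)<140)&(W[...,2]<12)
q=W[k][:,:2].astype(np.float32); print(k.sum(),cv2.minAreaRect(q),np.median(q,0))
```

```text
[640.28459901 -54.14757262 116.57817253] [-2.06230421  2.03167992 -0.32852211] [-0.01953888 -0.92675479 -2.81336775] 29.51254428825389
4005 ((446.983154296875, -362.9183044433594), (209.09591674804688, 211.06056213378906), 4.624455451965332) [ 448.75632 -359.1209 ]
```

View pics/a5.png

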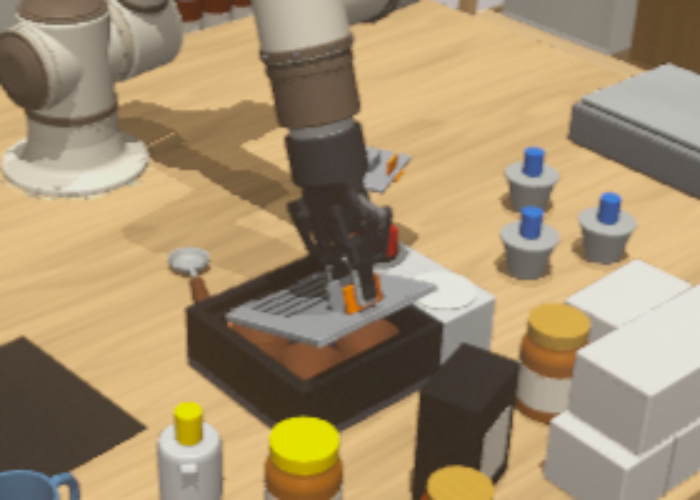

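Run:
```python
from h import *
d=shot('top')
c=np.array([at_z(d,uv,4)[:2] for uv in [(382.5,196),(448.5,190.5),(456,255),(390,262.5)]]); print(c.round(0).tolist(),c.mean(0))
e=c[0]-c[3]; y=np.arctan2(e[1],e[0]); e2=c[0]-c[1]; y2=np.arctan2(-e2[0],e2[1]); print(y,y2)
y=(y+y2)/2; p=c.mean(0)+45*np.array([np.cos(y),np.sin(y)]); Rt=Rdown(np.pi+y); print(p)
T=T_tool()
plan([((640,-54,240),T[:3,:3]),((*p,240),Rt),((*p,60),Rt)])
T2=np.eye(4); T2[:3,:3]=Rt;
```

```text
[[544.0, -249.0], [559.0, -462.0], [351.0, -472.0], [330.0, -264.0]] [ 445.9467795  -361.66317715]
0.07124136672245644 0.07052446534001722
[ 490.8337781  -358.47611633]
lin [-0.0002, -0.0394, -0.1174] tw [0.0, 0.0, 0.0] rows>=2.0
lin [0.302, 0.1065, -0.1657] tw [-0.3194, -0.0089, -0.0555] rows>=5.8
lin [0.302, 0.163, 0.0052] tw [-0.3194, -0.0089, -0.0555] rows>=5.5
```

Emit:
{"op": "arm_command", "data": {
  "steps": [
    {"linear": [0,-0.015,-0.045],"twist": [0,0,0]},
    {"linear": [0,-0.03,-0.09],"twist": [0,0,0]},
    {"linear": [0,-0.039,-0.117],"twist": [0,0,0]},
    {"linear": [0.03,-0.025,-0.122],"twist": [-0.03,-0.001,-0.005]},
    {"linear": [0.06,-0.01,-0.127],"twist": [-0.06,-0.002,-0.011]},
    {"linear": [0.09,0.004,-0.132],"twist": [-0.095,-0.003,-0.017]},
    {"linear": [0.12,0.019,-0.137],"twist": [-0.13,-0.004,-0.022]},
    {"linear": [0.15,0.033,-0.141],"twist": [-0.16,-0.005,-0.028]},
    {"linear": [0.18,0.048,-0.146],"twist": [-0.19,-0.005,-0.033]},
    {"linear": [0.21,0.063,-0.151],"twist": [-0.22,-0.006,-0.039]},
    {"linear": [0.24,0.077,-0.156],"twist": [-0.255,-0.007,-0.044]},
    {"linear": [0.27,0.092,-0.161],"twist": [-0.29,-0.008,-0.05]},
    {"linear": [0.302,0.1065,-0.166],"twist": [-0.319,-0.009,-0.0555]},
    {"linear": [0.302,0.1065,-0.166],"twist": [-0.319,-0.009,-0.0555]},
    {"linear": [0.302,0.119,-0.128],"twist": [-0.319,-0.009,-0.0555]},
    {"linear": [0.302,0.132,-0.09],"twist": [-0.319,-0.009,-0.0555]},
    {"linear": [0.302,0.144,-0.052],"twist": [-0.319,-0.009,-0.0555]},
    {"linear": [0.302,0.157,-0.014],"twist": [-0.319,-0.009,-0.0555]},
    {"linear": [0.302,0.163,0.005],"twist": [-0.319,-0.009,-0.0555]},
    {"linear": [0.302,0.163,0.005],"twist": [-0.319,-0.009,-0.0555]}
  ]
}}

```text
time_s: 16.92
position: [490.2, -357.3, 58.6]
tool_rot: [2.299, -2.14, -0.005]
ft_force: [-0.3, -0.1, -1.4]
width: 29.5
grip_force: 61.1
```

Run:
```python
from h import *
s=env.sense(); print(s['position'],s['ft_force'],s['width'])
p=(490.8,-358.5); Rt=Rdown(np.pi+.071)
plan([((*p,13.5),Rt)])
d=shot('wrist'); W=cloud(d)
T=T_tool(); L=(W-T[:3,3])@T[:3,:3]
# cover plane: visible cover surface in tool frame y in [60,110], x within 60
m=(L[...,1]>55)&(L[...,1]<115)&(abs(L[...,0])<60)&(L[...,2]<30)&(L[...,2]>-40)
q=L[m]; A=np.c_[q[:,0],q[:,1],np.ones(len(q))]; print(len(q),np.linalg.lstsq(A,q[:,2],rcond=None)[0], np.median(q[:,2]))
```

```text
[ 490.22944217 -357.33738932   58.55217482] [-0.32546673 -0.07929755 -1.37201467] 29.46719806936757
lin [0.0013, -0.0006, 0.045] tw [0.0024, 0.002, 0.0004] rows>=0.7
26932 [ 0.00231509 -0.01116612  0.76400298] -0.16689100154318992
```

Emit:
{"op": "arm_command", "data": {
  "steps": [
    {"linear": [0.001,0,0.02],"twist": [0.002,0.002,0]},
    {"linear": [0.001,0,0.035],"twist": [0.002,0.002,0]},
    {"linear": [0.001,0,0.042],"twist": [0.002,0.002,0]},
    {"linear": [0.001,0,0.0455],"twist": [0.002,0.002,0]},
    {"linear": [0.001,0,0.0465],"twist": [0.002,0.002,0]},
    {"linear": [0.001,0,0.0465],"twist": [0.002,0.002,0]}
  ]
}}

```text
time_s: 17.73
position: [491.5, -359.6, 14.2]
tool_rot: [-2.298, 2.14, -0.007]
ft_force: [-0.8, -0.3, -2.4]
width: 29.4
grip_force: 60.9
```

Emit:
{"op": "arm_command", "data": {
  "steps": [
    {"linear": [0,0,0.001],"twist": [0,0,0]},
    {"linear": [0,0,0.002],"twist": [0,0,0]},
    {"linear": [0,0,0.002],"twist": [0,0,0]}
  ]
}}

```text
time_s: 18.1
position: [491.2, -359.4, 11.8]
tool_rot: [-2.298, 2.141, -0.005]
ft_force: [-0.4, 0.3, -2.0]
width: 29.3
grip_force: 60.9
```

Emit:
{"op": "arm_command", "data": {
  "gripper": 0.3,
  "steps": [
    {"linear": [0,0,0],"twist": [0,0,0]},
    {"linear": [0,0,0],"twist": [0,0,0]},
    {"linear": [0,0,0],"twist": [0,0,0]},
    {"linear": [0,0,0],"twist": [0,0,0]},
    {"linear": [0,0,0],"twist": [0,0,0]},
    {"linear": [0,0,-0.02],"twist": [0,0,0]},
    {"linear": [0,0,-0.06],"twist": [0,0,0]},
    {"linear": [0,0,-0.12],"twist": [0,0,0]},
    {"linear": [0,0,-0.18],"twist": [0,0,0]},
    {"linear": [0,0,-0.24],"twist": [0,0,0]},
    {"linear": [0,0,-0.3],"twist": [0,0,0]},
    {"linear": [0,0,-0.33],"twist": [0,0,0]},
    {"linear": [0,0,-0.33],"twist": [0,0,0]}
  ]
}}

```text
time_s: 19.73
position: [490.9, -359.3, 345.2]
tool_rot: [-2.297, 2.139, -0.015]
ft_force: [-0.7, 0.1, -0.8]
width: 55.5
grip_force: 0.0
```

Run:
```python
from h import *
print(env.sense()['position'])
d=shot('top'); e=shot('wrist')
cv2.imwrite('pics/a6.png',np.hstack([cv2.resize(d['frame'][100:300,150:470],(480,300)),cv2.resize(e['frame'],(320,200),interpolation=cv2.INTER_AREA)[:, :].repeat(1,0) if 0 else cv2.copyMakeBorder(cv2.resize(e['frame'],(320,200)),0,100,0,0,0)]))
W=cloud(d)
for t in ['cone_a','jug']:
  for im,WW in((d,W),(e,cloud(e))):
    for m in eyes.spot_point(t,im)[:5]:
        u,v=m['centre']; print(t,np.round((u,v)),round(m['p'],2), at_z(im,(u,v),0).round(0)[:2])
# blue grips
for im in (d,e):
    W=cloud(im); h=cv2.cvtColor(im['frame'],cv2.COLOR_BGR2HSV)
    k=((abs(h[...,0].astype(int)-112)<12)&(h[...,1]>150)&(W[...,2]>30)&(W[...,2]<95)).astype(np.uint8)
    n,l,st,c=cv2.connectedComponentsWithStats(k)
    for i in range(1,n):
        if st[i,4]>8: q=W[l==i]; t=q[q[:,2]>np.nanpercentile(q[:,2],90)-4]; print('blue',st[i,4],c[i].round(0),t.mean(0).round(1),(np.percentile(t,95,axis=0)-np.percentile(t,5,axis=0)).round(0))
```

```text
[ 490.90047203 -359.317928    345.22416382]
cone_a [191. 181.] 0.85 [604. 371.]
cone_a [180. 222.] 0.72 [469. 401.]
cone_a [217. 190.] 0.56 [572. 285.]
jug [207. 207.] 0.98 [ 651. -261.]
blue 20 [182. 173.] [606.7 378.   84.6] [ 9. 10.  8.]
blue 23 [174. 218.] [468.5 396.5  85. ] [10. 14.  4.]
blue 9 [171.  48.] [ 664.8 -467.1   71.6] [4. 3. 2.]
blue 9 [177.  50.] [ 665.6 -466.8   54.5] [3. 2. 6.]
blue 21 [160.  56.] [ 674.8 -457.3   80.7] [3. 5. 4.]
blue 19 [168.  63.] [ 677.  -453.2   57.1] [1. 3. 5.]
blue 15 [159.  65.] [ 679.  -448.3   73.4] [1. 4. 5.]
blue 9 [218.  66.] [ 611.6 -451.6   78.2] [1. 4. 3.]
blue 39 [225.  74.] [ 609.4 -444.1   73.2] [ 1.  4. 13.]
blue 21 [165.  84.] [ 678.4 -428.4   61.6] [ 5. 13.  6.]
blue 9 [160.  84.] [ 678.1 -426.4   77.6] [1. 1. 3.]
blue 9 [227.  84.] [ 609.4 -433.3   50.9] [1. 4. 5.]
blue 9 [221.  86.] [ 609.2 -432.7   78.2] [1. 1. 5.]
blue 10 [223.  92.] [ 611.2 -425.5   67.4] [1. 2. 5.]
blue 9 [173.  96.] [ 670.9 -415.1   55.1] [4. 5. 4.]
blue 12 [217.  98.] [ 614.9 -418.1   80.9] [0. 1. 4.]
blue 9 [213. 104.] [ 619.6 -412.5   76.3] [1. 1. 0.]
```

View pics/a6.png

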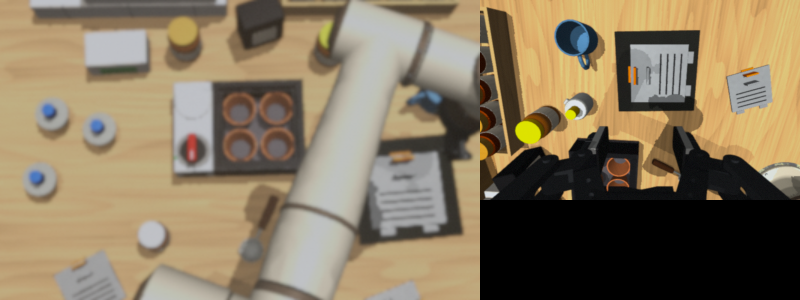

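Run:
```python
from h import *
e=shot('wrist'); W=cloud(e); h=cv2.cvtColor(e['frame'],cv2.COLOR_BGR2HSV)
k=((abs(h[...,0].astype(int)-29)<6)&(h[...,1]>150)&(W[...,2]>60)&(W[...,2]<130)).astype(np.uint8)
n,l,st,c=cv2.connectedComponentsWithStats(k)
for i in range(1,n):
    if st[i,4]>30:
        q=W[l==i]; t=q[abs(q[:,2]-np.nanpercentile(q[:,2],95))<3]; print('yel',st[i,4],c[i].round(0),t.mean(0).round(1),len(t),np.array(cv2.minEnclosingCircle(t[:,:2].astype(np.float32))[0]),cv2.minEnclosingCircle(t[:,:2].astype(np.float32))[1])
m=(np.hypot(W[...,0]-650,W[...,1]+262)<45)&(W[...,2]>53)&(W[...,2]<62); q=W[m]; print(len(q),cv2.minEnclosingCircle(q[:,:2].astype(np.float32)))
```

```text
yel 508 [182. 226.] [ 651.5 -265.8   97.9] 329 [ 651.64978027 -265.50283813] 13.085907936096191
yel 2128 [ 95. 263.] [ 752.9 -215.7  104.9] 1832 [ 753.48016357 -214.89857483] 30.999446868896484
282 ((653.9641723632812, -268.1482238769531), 33.08926773071289)
```

Run:
```python
from h import *
Rt=Rdown(np.pi+YAW); p=(651.6,-265.6)
plan([((*p,170),Rt),((*p,61),Rt)])
```

```text
lin [-0.0816, -0.1678, 0.1704] tw [-0.0005, -0.0007, 0.056] rows>=4.0
lin [-0.0816, -0.1678, 0.2794] tw [-0.0005, -0.0007, 0.056] rows>=5.4
```

Emit:
{"op": "arm_command", "data": {
  "steps": [
    {"linear": [-0.082,-0.168,0.14],"twist": [0,0,0.056]},
    {"linear": [-0.082,-0.168,0.14],"twist": [0,0,0.056]},
    {"linear": [-0.082,-0.168,0.14],"twist": [0,0,0.056]},
    {"linear": [-0.082,-0.168,0.14],"twist": [0,0,0.056]},
    {"linear": [-0.082,-0.168,0.17],"twist": [0,0,0.056]},
    {"linear": [-0.082,-0.168,0.17],"twist": [0,0,0.056]},
    {"linear": [-0.082,-0.168,0.2],"twist": [0,0,0.056]},
    {"linear": [-0.082,-0.168,0.23],"twist": [0,0,0.056]},
    {"linear": [-0.082,-0.168,0.26],"twist": [0,0,0.056]},
    {"linear": [-0.082,-0.168,0.275],"twist": [0,0,0.056]},
    {"linear": [-0.082,-0.168,0.2795],"twist": [0,0,0.056]},
    {"linear": [-0.082,-0.168,0.2795],"twist": [0,0,0.056]},
    {"linear": [-0.082,-0.168,0.2795],"twist": [0,0,0.056]}
  ]
}}

```text
time_s: 21.7
position: [653.7, -265.9, 64.2]
tool_rot: [-2.237, 2.203, -0.009]
ft_force: [1.1, -0.3, -0.0]
width: 55.6
grip_force: 0.0
```

Emit:
{"op": "arm_command", "data": {
  "gripper": -1,
  "steps": [
    {"linear": [0,0,0],"twist": [0,0,0]},
    {"linear": [0,0,0],"twist": [0,0,0]},
    {"linear": [0,0,0],"twist": [0,0,0]},
    {"linear": [0,0,0],"twist": [0,0,0]},
    {"linear": [0,0,0],"twist": [0,0,0]},
    {"linear": [0,0,0],"twist": [0,0,0]},
    {"linear": [0,0,-0.02],"twist": [0,0,0]},
    {"linear": [0,0,-0.05],"twist": [0,0,0]},
    {"linear": [0,0,-0.09],"twist": [0,0,0]},
    {"linear": [0,0,-0.13],"twist": [0,0,0]},
    {"linear": [0,0,-0.15],"twist": [0,0,0]},
    {"linear": [0,0,-0.15],"twist": [0,0,0]},
    {"linear": [0,0,-0.15],"twist": [0,0,0]}
  ]
}}

```text
time_s: 23.32
position: [651.5, -264.9, 210.0]
tool_rot: [2.237, -2.205, -0.0]
ft_force: [-1.2, -0.8, -2.9]
width: 24.1
grip_force: 59.2
```

Run:
```python
from h import *
p=b2w([52,135,0]); T=T_tool(); Rt=Rdown(np.pi+YAW); print(p)
plan([((p[0],p[1],T[2,3]),Rt),((p[0],p[1],155),Rt)])
W=cloud(shot('scene'));
for d in (shot('top'),shot('scene')):
  W=cloud(d); m=(np.hypot(W[...,0]-T[0,3],W[...,1]-T[1,3])<38)&(W[...,2]<T[2,3]+5)&(W[...,2]>100); q=W[m]
  if len(q): print(len(q),np.percentile(q,[2,50,98],axis=0).round(0).tolist())
```

```text
[626.06789126  80.6652748    0.        ]
lin [-0.3459, 0.0204, 0.0] tw [0.0004, -0.0, -0.0003] rows>=5.5
lin [-0.3459, 0.0204, 0.055] tw [0.0004, -0.0, -0.0003] rows>=5.6
216 [[618.0, -277.0, 150.0], [632.0, -245.0, 200.0], [671.0, -232.0, 214.0]]
849 [[636.0, -293.0, 149.0], [671.0, -278.0, 189.0], [682.0, -241.0, 214.0]]
```

Emit:
{"op": "arm_command", "data": {
  "steps": [
    {"linear": [-0.04,0.002,0],"twist": [0,0,0]},
    {"linear": [-0.08,0.005,0],"twist": [0,0,0]},
    {"linear": [-0.12,0.007,0],"twist": [0,0,0]},
    {"linear": [-0.16,0.01,0],"twist": [0,0,0]},
    {"linear": [-0.2,0.012,0],"twist": [0,0,0]},
    {"linear": [-0.24,0.014,0],"twist": [0,0,0]},
    {"linear": [-0.28,0.017,0],"twist": [0,0,0]},
    {"linear": [-0.31,0.0185,0],"twist": [0,0,0]},
    {"linear": [-0.335,0.02,0],"twist": [0,0,0]},
    {"linear": [-0.346,0.0205,0],"twist": [0,0,0]},
    {"linear": [-0.346,0.0205,0],"twist": [0,0,0]},
    {"linear": [-0.346,0.0205,0.025],"twist": [0,0,0]},
    {"linear": [-0.346,0.0205,0.05],"twist": [0,0,0]},
    {"linear": [-0.346,0.0205,0.06],"twist": [0,0,0]},
    {"linear": [-0.346,0.0205,0.064],"twist": [0,0,0]},
    {"linear": [-0.346,0.0205,0.064],"twist": [0,0,0]}
  ]
}}

```text
time_s: 25.48
position: [627.4, 79.9, 148.5]
tool_rot: [-2.237, 2.204, -0.006]
ft_force: [0.0, -0.1, -1.5]
width: 24.0
grip_force: 59.2
```

Run:
```python
from h import *
d=shot('wrist'); cv2.imwrite('pics/a7.png',d['frame'])
e=shot('scene'); cv2.imwrite('pics/a7.png',cv2.resize(e['frame'][120:280,280:480],(700,560)))
p=b2w([52,135,0]); plan([((p[0],p[1],139),Rdown(np.pi+YAW))])
```

```text
lin [-0.0005, 0.0015, 0.01] tw [-0.005, -0.0014, -0.0] rows>=0.2
```

View pics/a7.png

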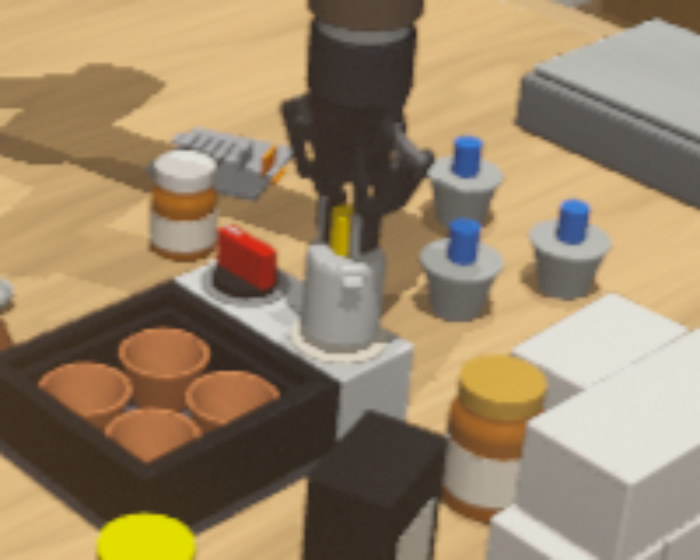

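Emit:
{"op": "arm_command", "data": {
  "steps": [
    {"linear": [0,0.001,0.004],"twist": [-0.004,0,0]},
    {"linear": [0,0.001,0.007],"twist": [-0.004,0,0]},
    {"linear": [0,0.001,0.0085],"twist": [-0.004,0,0]},
    {"linear": [0,0.001,0.0085],"twist": [-0.004,0,0]}
  ]
}}

```text
time_s: 26.08
position: [625.8, 80.1, 139.6]
tool_rot: [2.237, -2.203, 0.001]
ft_force: [-0.8, -0.3, -0.7]
width: 24.3
grip_force: 59.7
```

Emit:
{"op": "arm_command", "data": {
  "steps": [
    {"linear": [0,0,0.001],"twist": [0,0,0]},
    {"linear": [0,0,0.0015],"twist": [0,0,0]},
    {"linear": [0,0,0.0015],"twist": [0,0,0]}
  ]
}}

```text
time_s: 26.45
position: [625.8, 80.1, 139.5]
tool_rot: [2.237, -2.203, 0.002]
ft_force: [-3.3, 0.2, 5.8]
width: 24.6
grip_force: 60.1
```

Emit:
{"op": "arm_command", "data": {
  "gripper": 0.3,
  "steps": [
    {"linear": [0,0,0],"twist": [0,0,0]},
    {"linear": [0,0,0],"twist": [0,0,0]},
    {"linear": [0,0,0],"twist": [0,0,0]},
    {"linear": [0,0,0],"twist": [0,0,0]},
    {"linear": [0,0,0],"twist": [0,0,0]},
    {"linear": [0,0,-0.02],"twist": [0,0,0]},
    {"linear": [0,0,-0.06],"twist": [0,0,0]},
    {"linear": [-0.03,0.02,-0.11],"twist": [0,0,0]},
    {"linear": [-0.06,0.04,-0.16],"twist": [0,0,0]},
    {"linear": [-0.1,0.06,-0.2],"twist": [0,0,0]},
    {"linear": [-0.12,0.075,-0.22],"twist": [0,0,0]},
    {"linear": [-0.12,0.075,-0.22],"twist": [0,0,0]},
    {"linear": [-0.12,0.075,-0.22],"twist": [0,0,0]}
  ]
}}

```text
time_s: 28.08
position: [549.1, 199.0, 356.7]
tool_rot: [2.235, -2.202, -0.0]
ft_force: [-0.1, -0.6, -0.7]
width: 55.4
grip_force: 0.0
```

```bash
cat >> h.py <<'E'
def blobs(e, hue, zlo, zhi, tol=10, amin=30):
    W=cloud(e); h=cv2.cvtColor(e['frame'],cv2.COLOR_BGR2HSV)
    k=((abs(h[...,0].astype(int)-hue)<tol)&(h[...,1]>130)&(W[...,2]>zlo)&(W[...,2]<zhi)).astype(np.uint8)
    n,l,st,c=cv2.connectedComponentsWithStats(k); out=[]
    for i in range(1,n):
        if st[i,4]>amin:
            q=W[l==i]; zt=np.percentile(q[:,2],95); t=q[abs(q[:,2]-zt)<4]
            (cx,cy),r=cv2.minEnclosingCircle(t[:,:2].astype(np.float32)); print('blob',hue,c[i].round(0),'top z',round(float(zt),1),'centre',round(cx,1),round(cy,1),'r',round(r,1)); out.append((cx,cy,zt))
    return out
E
python3 - <<'E'
from h import *
e=shot('wrist'); cv2.imwrite('pics/w8.png',e['frame'])
print(T_tool()[:3,3].round(1))
bl=blobs(e,112,40,95); blobs(e,29,120,190)
Rt=Rdown(np.pi+YAW)
for b in bl: plan([((b[0],b[1],160),Rt),((b[0],b[1],47),Rt)])
E
```

```text
[549.2 198.7 356.3]
blob 112 [298. 215.] top z 83.2 centre 576.9 276.6 r 12.6
blob 112 [274. 283.] top z 83.0 centre 610.5 377.7 r 12.9
blob 112 [374. 297.] top z 82.8 centre 472.3 397.5 r 12.6
blob 29 [237.  39.] top z 175.3 centre 625.0 81.1 r 12.5
lin [-0.0782, -0.0294, 0.196] tw [0.0033, -0.003, -0.0008] rows>=3.4
lin [-0.0785, -0.0298, 0.309] tw [0.0033, -0.003, -0.0008] rows>=5.1
lin [-0.1787, -0.0645, 0.1956] tw [0.0033, -0.003, -0.0008] rows>=4.4
lin [-0.1791, -0.0648, 0.3086] tw [0.0033, -0.003, -0.0008] rows>=5.8
lin [-0.2005, 0.0734, 0.196] tw [0.0033, -0.003, -0.0008] rows>=4.6
lin [-0.2008, 0.0731, 0.309] tw [0.0033, -0.003, -0.0008] rows>=6.0
```

View pics/w8.png

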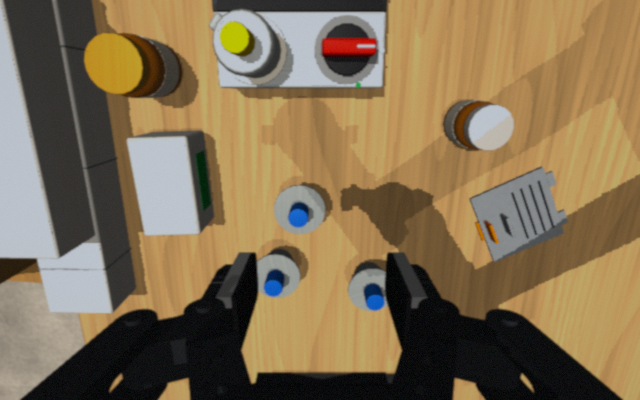

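Emit:
{"op": "arm_command", "data": {
  "steps": [
    {"linear": [-0.078,-0.0294,0.196],"twist": [0.003,-0.003,0]},
    {"linear": [-0.078,-0.0294,0.196],"twist": [0.003,-0.003,0]},
    {"linear": [-0.078,-0.0294,0.196],"twist": [0.003,-0.003,0]},
    {"linear": [-0.078,-0.0294,0.196],"twist": [0.003,-0.003,0]},
    {"linear": [-0.0785,-0.0298,0.22],"twist": [0.003,-0.003,0]},
    {"linear": [-0.0785,-0.0298,0.25],"twist": [0.003,-0.003,0]},
    {"linear": [-0.0785,-0.0298,0.28],"twist": [0.003,-0.003,0]},
    {"linear": [-0.0785,-0.0298,0.3],"twist": [0.003,-0.003,0]},
    {"linear": [-0.0785,-0.0298,0.31],"twist": [0.003,-0.003,0]},
    {"linear": [-0.0785,-0.0298,0.31],"twist": [0.003,-0.003,0]},
    {"linear": [-0.0785,-0.0298,0.31],"twist": [0.003,-0.003,0]}
  ]
}}

```text
time_s: 29.5
position: [578.3, 277.9, 48.4]
tool_rot: [-2.235, 2.202, -0.002]
ft_force: [0.4, -1.7, 0.2]
width: 55.3
grip_force: 0.0
```

Emit:
{"op": "arm_command", "data": {
  "gripper": -1,
  "steps": [
    {"linear": [0,0,0],"twist": [0,0,0]},
    {"linear": [0,0,0],"twist": [0,0,0]},
    {"linear": [0,0,0],"twist": [0,0,0]},
    {"linear": [0,0,0],"twist": [0,0,0]},
    {"linear": [0,0,0],"twist": [0,0,0]},
    {"linear": [0,0,0],"twist": [0,0,0]},
    {"linear": [0,0,-0.02],"twist": [0,0,0]},
    {"linear": [0,0,-0.06],"twist": [0,0,0]},
    {"linear": [0,0,-0.11],"twist": [0,0,0]},
    {"linear": [0,0,-0.16],"twist": [0,0,0]},
    {"linear": [0,0,-0.19],"twist": [0,0,0]},
    {"linear": [0,0,-0.19],"twist": [0,0,0]},
    {"linear": [0,0,-0.19],"twist": [0,0,0]}
  ]
}}

```text
time_s: 31.12
position: [576.2, 277.1, 235.2]
tool_rot: [2.237, -2.204, -0.002]
ft_force: [0.2, 0.6, -3.3]
width: 24.0
grip_force: 59.1
```

Run:
```python
from h import *
s=env.sense(); print(s['position'].round(1),s['width'],s['ft_force'].round(1))
Rt=Rdown(np.pi+YAW); p=b2w([-38.5,-39,0]); print(p)
plan([((p[0],p[1],237),Rt),((p[0],p[1],100),Rt),((p[0],p[1],64),Rt)])
```

```text
[576.2 277.1 235.2] 24.04932010352592 [ 0.2  0.6 -3.3]
[538.1896983  -94.67346365   0.        ]
lin [0.3711, 0.0434, -0.0016] tw [0.0017, -0.0003, -0.0005] rows>=6.0
lin [0.3711, 0.0432, 0.1354] tw [0.0017, -0.0003, -0.0005] rows>=6.4
lin [0.3711, 0.0431, 0.1714] tw [0.0017, -0.0003, -0.0005] rows>=6.6
```

Emit:
{"op": "arm_command", "data": {
  "steps": [
    {"linear": [0.05,0.006,0],"twist": [0,0,0]},
    {"linear": [0.1,0.012,0],"twist": [0,0,0]},
    {"linear": [0.15,0.018,0],"twist": [0,0,0]},
    {"linear": [0.2,0.024,0],"twist": [0,0,0]},
    {"linear": [0.25,0.03,0],"twist": [0,0,0]},
    {"linear": [0.3,0.036,0],"twist": [0,0,0]},
    {"linear": [0.34,0.04,0],"twist": [0,0,0]},
    {"linear": [0.365,0.043,0],"twist": [0,0,0]},
    {"linear": [0.371,0.0432,0],"twist": [0,0,0]},
    {"linear": [0.371,0.0432,0.03],"twist": [0,0,0]},
    {"linear": [0.371,0.0432,0.07],"twist": [0,0,0]},
    {"linear": [0.371,0.0432,0.11],"twist": [0,0,0]},
    {"linear": [0.371,0.0432,0.14],"twist": [0,0,0]},
    {"linear": [0.371,0.0432,0.158],"twist": [0,0,0]},
    {"linear": [0.371,0.0432,0.168],"twist": [0,0,0]},
    {"linear": [0.371,0.0432,0.171],"twist": [0,0,0]},
    {"linear": [0.371,0.0432,0.171],"twist": [0,0,0]},
    {"linear": [0.371,0.0432,0.171],"twist": [0,0,0]}
  ]
}}

```text
time_s: 33.38
position: [538.6, -93.8, 65.8]
tool_rot: [-2.237, 2.205, 0.002]
ft_force: [-3.6, 0.8, -3.5]
width: 24.3
grip_force: 59.1
```

Emit:
{"op": "arm_command", "data": {
  "gripper": -0.06,
  "steps": [
    {"linear": [0,0,0],"twist": [0,0,0]},
    {"linear": [0,0,0],"twist": [0,0,0]},
    {"linear": [0,0,0],"twist": [0,0,0]},
    {"linear": [0,0,0],"twist": [0,0,0]},
    {"linear": [0,0,-0.015],"twist": [0,0,0]},
    {"linear": [0,0,-0.06],"twist": [0,0,0]},
    {"linear": [0,0,-0.12],"twist": [0,0,0]},
    {"linear": [-0.03,0,-0.17],"twist": [0,0,0]},
    {"linear": [-0.08,0,-0.2],"twist": [0,0,0]},
    {"linear": [-0.13,0,-0.23],"twist": [0,0,0]},
    {"linear": [-0.18,0,-0.26],"twist": [0,0,0]},
    {"linear": [-0.23,0,-0.29],"twist": [0,0,0]},
    {"linear": [-0.27,0,-0.29],"twist": [0,0,0]},
    {"linear": [-0.29,0,-0.29],"twist": [0,0,0]},
    {"linear": [-0.29,0,-0.29],"twist": [0,0,0]},
    {"linear": [-0.29,0,-0.29],"twist": [0,0,0]}
  ]
}}

```text
time_s: 35.38
position: [535.0, 194.7, 356.5]
tool_rot: [-2.236, 2.205, -0.001]
ft_force: [0.2, 0.7, -0.9]
width: 40.1
grip_force: 0.0
```

Run:
```python
from h import *
e=shot('wrist')
print(T_tool()[:3,3].round(1))
bl=blobs(e,112,40,95); blobs(e,29,120,190)
Rt=Rdown(np.pi+YAW)
for b in bl: plan([((b[0],b[1],160),Rt),((b[0],b[1],47),Rt)])
t=shot('top'); print('top'); blobs(t,112,40,110,amin=8); blobs(t,29,120,190,amin=8); print(b2w([-39,-39,0]))
```

```text
[535.  194.5 356.5]
blob 112 [362. 299.] top z 82.8 centre 473.5 397.4 r 12.4
blob 29 [222.  43.] top z 175.3 centre 624.4 80.6 r 12.8
lin [-0.2036, 0.0591, 0.1966] tw [-0.0018, 0.0007, -0.0013] rows>=4.6
lin [-0.2035, 0.0593, 0.3096] tw [-0.0018, 0.0007, -0.0013] rows>=6.0
top
blob 112 [182. 173.] top z 88.4 centre 604.4 376.0 r 9.4
blob 112 [335. 194.] top z 102.7 centre 532.8 -89.6 r 8.4
blob 29 [276. 160.] top z 179.3 centre 620.7 80.5 r 8.7
[537.68975462 -94.68096828   0.        ]
```

Emit:
{"op": "arm_command", "data": {
  "gripper": 0.3,
  "steps": [
    {"linear": [-0.2036,0.059,0.19],"twist": [-0.002,0,0]},
    {"linear": [-0.2036,0.059,0.19],"twist": [-0.002,0,0]},
    {"linear": [-0.2036,0.059,0.19],"twist": [-0.002,0,0]},
    {"linear": [-0.2036,0.059,0.19],"twist": [-0.002,0,0]},
    {"linear": [-0.2036,0.059,0.19],"twist": [-0.002,0,0]},
    {"linear": [-0.2036,0.059,0.19],"twist": [-0.002,0,0]},
    {"linear": [-0.2036,0.059,0.22],"twist": [-0.002,0,0]},
    {"linear": [-0.2036,0.059,0.25],"twist": [-0.002,0,0]},
    {"linear": [-0.2036,0.059,0.28],"twist": [-0.002,0,0]},
    {"linear": [-0.2036,0.059,0.3],"twist": [-0.002,0,0]},
    {"linear": [-0.2036,0.059,0.31],"twist": [-0.002,0,0]},
    {"linear": [-0.2036,0.059,0.31],"twist": [-0.002,0,0]},
    {"linear": [-0.2036,0.059,0.31],"twist": [-0.002,0,0]}
  ]
}}

```text
time_s: 37.1
position: [474.4, 399.2, 47.9]
tool_rot: [-2.236, 2.203, 0.001]
ft_force: [-0.2, 0.0, -0.5]
width: 55.4
grip_force: 0.0
```

Emit:
{"op": "arm_command", "data": {
  "gripper": -1,
  "steps": [
    {"linear": [0,0,0],"twist": [0,0,0]},
    {"linear": [0,0,0],"twist": [0,0,0]},
    {"linear": [0,0,0],"twist": [0,0,0]},
    {"linear": [0,0,0],"twist": [0,0,0]},
    {"linear": [0,0,0],"twist": [0,0,0]},
    {"linear": [0,0,0],"twist": [0,0,0]},
    {"linear": [0,0,-0.02],"twist": [0,0,0]},
    {"linear": [0,0,-0.06],"twist": [0,0,0]},
    {"linear": [0,0,-0.11],"twist": [0,0,0]},
    {"linear": [0,0,-0.16],"twist": [0,0,0]},
    {"linear": [0,0,-0.19],"twist": [0,0,0]},
    {"linear": [0,0,-0.19],"twist": [0,0,0]},
    {"linear": [0,0,-0.19],"twist": [0,0,0]}
  ]
}}

```text
time_s: 38.72
position: [472.7, 397.8, 234.2]
tool_rot: [2.235, -2.203, -0.002]
ft_force: [0.5, -0.3, -2.4]
width: 24.6
grip_force: 59.1
```

Run:
```python
from h import *
s=env.sense(); print(s['position'].round(1),s['width'],s['ft_force'].round(1))
Rt=Rdown(np.pi+YAW); p=b2w([-38.5,39,0]); print(p)
plan([((p[0],p[1],237),Rt),((p[0],p[1],100),Rt),((p[0],p[1],64),Rt)])
```

```text
[472.7 397.8 234.2] 24.621341094577417 [ 0.5 -0.3 -2.4]
[537.0189754  -16.68224999   0.        ]
lin [0.4154, -0.0583, -0.0025] tw [0.0032, -0.0013, -0.0006] rows>=6.7
lin [0.4152, -0.0588, 0.1345] tw [0.0032, -0.0013, -0.0006] rows>=7.0
lin [0.4152, -0.0589, 0.1705] tw [0.0032, -0.0013, -0.0006] rows>=7.2
```

Emit:
{"op": "arm_command", "data": {
  "steps": [
    {"linear": [0.05,-0.007,0],"twist": [0,0,0]},
    {"linear": [0.1,-0.014,0],"twist": [0,0,0]},
    {"linear": [0.15,-0.021,0],"twist": [0,0,0]},
    {"linear": [0.2,-0.028,0],"twist": [0,0,0]},
    {"linear": [0.25,-0.035,0],"twist": [0,0,0]},
    {"linear": [0.3,-0.042,0],"twist": [0,0,0]},
    {"linear": [0.35,-0.049,0],"twist": [0,0,0]},
    {"linear": [0.39,-0.055,0],"twist": [0,0,0]},
    {"linear": [0.41,-0.058,0],"twist": [0,0,0]},
    {"linear": [0.4152,-0.0588,0],"twist": [0.003,0,0]},
    {"linear": [0.4152,-0.0588,0.03],"twist": [0.003,0,0]},
    {"linear": [0.4152,-0.0588,0.07],"twist": [0.003,0,0]},
    {"linear": [0.4152,-0.0588,0.11],"twist": [0.003,0,0]},
    {"linear": [0.4152,-0.0588,0.14],"twist": [0.003,0,0]},
    {"linear": [0.4152,-0.0588,0.158],"twist": [0.003,0,0]},
    {"linear": [0.4152,-0.0588,0.168],"twist": [0.003,0,0]},
    {"linear": [0.4152,-0.0588,0.1705],"twist": [0.003,0,0]},
    {"linear": [0.4152,-0.0588,0.1705],"twist": [0.003,0,0]},
    {"linear": [0.4152,-0.0588,0.1705],"twist": [0.003,0,0]}
  ]
}}

```text
time_s: 41.1
position: [538.0, -15.5, 65.8]
tool_rot: [-2.236, 2.203, -0.001]
ft_force: [-2.6, -0.1, -2.1]
width: 24.3
grip_force: 59.1
```

Emit:
{"op": "arm_command", "data": {
  "gripper": -0.06,
  "steps": [
    {"linear": [0,0,0],"twist": [0,0,0]},
    {"linear": [0,0,0],"twist": [0,0,0]},
    {"linear": [0,0,0],"twist": [0,0,0]},
    {"linear": [0,0,0],"twist": [0,0,0]},
    {"linear": [0,0,-0.015],"twist": [0,0,0]},
    {"linear": [0,0,-0.06],"twist": [0,0,0]},
    {"linear": [0,0,-0.12],"twist": [0,0,0]},
    {"linear": [-0.03,0,-0.17],"twist": [0,0,0]},
    {"linear": [-0.08,0,-0.2],"twist": [0,0,0]},
    {"linear": [-0.13,0,-0.23],"twist": [0,0,0]},
    {"linear": [-0.18,-0.02,-0.26],"twist": [0,0,0]},
    {"linear": [-0.23,-0.04,-0.29],"twist": [0,0,0]},
    {"linear": [-0.25,-0.04,-0.29],"twist": [0,0,0]},
    {"linear": [-0.25,-0.04,-0.29],"twist": [0,0,0]},
    {"linear": [-0.25,-0.04,-0.29],"twist": [0,0,0]}
  ]
}}

```text
time_s: 42.98
position: [573.3, 233.5, 355.5]
tool_rot: [-2.237, 2.205, -0.002]
ft_force: [0.0, -0.5, 0.1]
width: 40.3
grip_force: 0.0
```

Run:
```python
from h import *
e=shot('wrist')
print(T_tool()[:3,3].round(1))
bl=blobs(e,112,40,95); blobs(e,29,120,190)
Rt=Rdown(np.pi+YAW)
for b in bl: plan([((b[0],b[1],160),Rt),((b[0],b[1],47),Rt)])
t=shot('top'); print('top'); blobs(t,112,40,110,amin=8); blobs(t,29,120,190,amin=8)
```

```text
[573.4 233.3 355.7]
blob 112 [292. 260.] top z 83.0 centre 611.2 377.6 r 12.7
blob 29 [266.   6.] top z 175.2 centre 624.7 87.5 r 10.4
lin [-0.1436, -0.0394, 0.1958] tw [-0.002, 0.0004, -0.0011] rows>=3.9
lin [-0.1436, -0.0392, 0.3088] tw [-0.002, 0.0004, -0.0011] rows>=5.5
top
blob 112 [182. 173.] top z 85.4 centre 607.9 377.1 r 10.0
blob 112 [335. 194.] top z 101.0 centre 532.8 -91.1 r 8.5
blob 112 [310. 194.] top z 101.0 centre 532.7 -15.3 r 8.0
blob 29 [276. 160.] top z 178.2 centre 618.8 80.0 r 9.6
```

Emit:
{"op": "arm_command", "data": {
  "gripper": 0.3,
  "steps": [
    {"linear": [-0.1436,-0.039,0.19],"twist": [-0.002,0,0]},
    {"linear": [-0.1436,-0.039,0.19],"twist": [-0.002,0,0]},
    {"linear": [-0.1436,-0.039,0.19],"twist": [-0.002,0,0]},
    {"linear": [-0.1436,-0.039,0.19],"twist": [-0.002,0,0]},
    {"linear": [-0.1436,-0.039,0.19],"twist": [-0.002,0,0]},
    {"linear": [-0.1436,-0.039,0.22],"twist": [-0.002,0,0]},
    {"linear": [-0.1436,-0.039,0.25],"twist": [-0.002,0,0]},
    {"linear": [-0.1436,-0.039,0.28],"twist": [-0.002,0,0]},
    {"linear": [-0.1436,-0.039,0.3],"twist": [-0.002,0,0]},
    {"linear": [-0.1436,-0.039,0.309],"twist": [-0.002,0,0]},
    {"linear": [-0.1436,-0.039,0.309],"twist": [-0.002,0,0]},
    {"linear": [-0.1436,-0.039,0.309],"twist": [-0.002,0,0]}
  ]
}}

```text
time_s: 44.58
position: [612.6, 379.8, 48.8]
tool_rot: [-2.235, 2.202, -0.001]
ft_force: [0.4, -0.5, -0.2]
width: 55.7
grip_force: 0.0
```

Emit:
{"op": "arm_command", "data": {
  "gripper": -1,
  "steps": [
    {"linear": [0,0,0],"twist": [0,0,0]},
    {"linear": [0,0,0],"twist": [0,0,0]},
    {"linear": [0,0,0],"twist": [0,0,0]},
    {"linear": [0,0,0],"twist": [0,0,0]},
    {"linear": [0,0,0],"twist": [0,0,0]},
    {"linear": [0,0,0],"twist": [0,0,0]},
    {"linear": [0,0,-0.02],"twist": [0,0,0]},
    {"linear": [0,0,-0.06],"twist": [0,0,0]},
    {"linear": [0,0,-0.11],"twist": [0,0,0]},
    {"linear": [0,0,-0.16],"twist": [0,0,0]},
    {"linear": [0,0,-0.21],"twist": [0,0,0]},
    {"linear": [0,0,-0.23],"twist": [0,0,0]},
    {"linear": [0,0,-0.23],"twist": [0,0,0]}
  ]
}}

```text
time_s: 46.2
position: [612.1, 379.3, 279.9]
tool_rot: [-2.233, 2.201, -0.0]
ft_force: [0.4, -0.4, -2.3]
width: 24.2
grip_force: 59.1
```

Run:
```python
from h import *
s=env.sense(); print(s['position'].round(1),s['width'],s['ft_force'].round(1))
Rt=Rdown(np.pi+YAW); p=b2w([39.5,-39,0]); print(p)
plan([((p[0],p[1],s['position'][2]),Rt),((p[0],p[1],100),Rt),((p[0],p[1],64),Rt)])
```

```text
[612.1 379.3 279.9] 24.24023210273643 [ 0.4 -0.4 -2.3]
[616.18091196 -93.50274074   0.        ]
lin [0.4728, 0.0029, -0.0021] tw [-0.0046, 0.0044, -0.0002] rows>=7.6
lin [0.4736, 0.0037, 0.1778] tw [-0.0046, 0.0044, -0.0002] rows>=8.1
lin [0.4737, 0.0039, 0.2138] tw [-0.0046, 0.0044, -0.0002] rows>=8.3
```

Emit:
{"op": "arm_command", "data": {
  "steps": [
    {"linear": [0.05,0,0],"twist": [0,0,0]},
    {"linear": [0.1,0,0],"twist": [0,0,0]},
    {"linear": [0.15,0.001,0],"twist": [0,0,0]},
    {"linear": [0.2,0.001,0],"twist": [0,0,0]},
    {"linear": [0.25,0.001,0],"twist": [0,0,0]},
    {"linear": [0.3,0.002,0],"twist": [0,0,0]},
    {"linear": [0.35,0.002,0],"twist": [0,0,0]},
    {"linear": [0.4,0.003,0],"twist": [0,0,0]},
    {"linear": [0.44,0.003,0],"twist": [0,0,0]},
    {"linear": [0.465,0.003,0],"twist": [-0.004,0.004,0]},
    {"linear": [0.473,0.003,0],"twist": [-0.004,0.004,0]},
    {"linear": [0.473,0.003,0.04],"twist": [-0.004,0.004,0]},
    {"linear": [0.4735,0.0035,0.09],"twist": [-0.004,0.004,0]},
    {"linear": [0.4735,0.0035,0.14],"twist": [-0.004,0.004,0]},
    {"linear": [0.4735,0.0037,0.175],"twist": [-0.004,0.004,0]},
    {"linear": [0.4735,0.0037,0.2],"twist": [-0.004,0.004,0]},
    {"linear": [0.4735,0.0037,0.21],"twist": [-0.004,0.004,0]},
    {"linear": [0.4735,0.0037,0.213],"twist": [-0.004,0.004,0]},
    {"linear": [0.4735,0.0037,0.213],"twist": [-0.004,0.004,0]},
    {"linear": [0.4735,0.0037,0.213],"twist": [-0.004,0.004,0]}
  ]
}}

```text
time_s: 48.7
position: [615.9, -92.9, 64.8]
tool_rot: [2.238, -2.203, 0.001]
ft_force: [0.5, 5.6, 1.9]
width: 24.0
grip_force: 59.8
```

Emit:
{"op": "arm_command", "data": {
  "gripper": -0.06,
  "steps": [
    {"linear": [0,0,0],"twist": [0,0,0]},
    {"linear": [0,0,0],"twist": [0,0,0]},
    {"linear": [0,0,0],"twist": [0,0,0]},
    {"linear": [0,0,0],"twist": [0,0,0]},
    {"linear": [0,0,-0.015],"twist": [0,0,0]},
    {"linear": [0,0,-0.06],"twist": [0,0,0]},
    {"linear": [0,0,-0.12],"twist": [0,0,0]},
    {"linear": [0,0,-0.18],"twist": [0,0,0]},
    {"linear": [0,0,-0.24],"twist": [0,0,0]},
    {"linear": [0,0.03,-0.29],"twist": [0,0,0]},
    {"linear": [0,0.06,-0.32],"twist": [0,0,0]},
    {"linear": [0,0.06,-0.32],"twist": [0,0,0]},
    {"linear": [0,0.06,-0.32],"twist": [0,0,0]}
  ]
}}

```text
time_s: 50.32
position: [555.8, -94.1, 383.9]
tool_rot: [2.235, -2.202, -0.001]
ft_force: [0.6, 0.6, -0.8]
width: 40.3
grip_force: 0.0
```

Run:
```python
from h import *
e=shot('wrist'); cv2.imwrite('pics/w9.png',e['frame'])
bl=blobs(e,112,60,120); blobs(e,29,120,190)
for b in bl: print(w2b(np.array(b)).round(1))
t=shot('top'); cv2.imwrite('pics/t9.png',cv2.resize(t['frame'][60:340,140:540],(800,560))); print('top'); blobs(t,112,40,110,amin=8); blobs(t,29,120,190,amin=8)
for n,d in(('s',shot('scene')),('t',t)): print(n,[(np.round(m['centre']).tolist(),round(m['p'],2)) for m in eyes.spot_point('cone_a',d)])
W=cloud(e); Wb=w2b(W); 
m=(Wb[...,2]>100)&(Wb[...,2]<120)&(abs(Wb[...,0]+52)<35)&(abs(Wb[...,1]-135)<35); print('knob',cv2.minAreaRect(Wb[m][:,:2].astype(np.float32)))
p=b2w([-52,135,0]); T=T_tool(); print(T[:3,3],p); Rt=Rdown(np.pi/2+YAW); plan([((p[0],p[1],200),Rt),((p[0],p[1],85),Rt)]); print(env.sense()['joint_positions'].round(2))
```

```text
blob 112 [273. 154.] top z 98.1 centre 615.6 -93.5 r 12.7
blob 112 [335. 153.] top z 98.4 centre 538.1 -95.0 r 12.7
blob 112 [334. 211.] top z 97.9 centre 536.5 -17.5 r 12.6
[ 38.9 -39.   98.1]
[-38.6 -39.3  98.4]
[-39.   38.2  97.9]
top
blob 112 [333. 169.] top z 100.3 centre 610.9 -89.5 r 8.7
blob 112 [335. 194.] top z 103.8 centre 533.8 -92.7 r 9.2
blob 112 [309. 194.] top z 102.6 centre 532.8 -15.4 r 6.5
s [([304.0, 242.0], 0.78), ([322.0, 255.0], 0.72), ([329.0, 230.0], 0.59)]
t [([335.0, 196.0], 0.55), ([335.0, 173.0], 0.48)]
knob ((-52.56106185913086, 134.249755859375), (16.048303604125977, 54.91368103027344), 89.86724853515625)
[556.355826   -94.20476451 382.40286585] [522.07960639  79.10431094   0.        ]
lin [-0.1744, 0.0306, 0.1821] tw [0.0022, -0.0069, 1.5707] rows>=8.4
lin [-0.1747, 0.03, 0.2971] tw [0.0022, -0.0069, 1.5707] rows>=8.4
[ 0.12  0.22  0.15  0.   -1.51 -0.11]
```

View pics/w9.png

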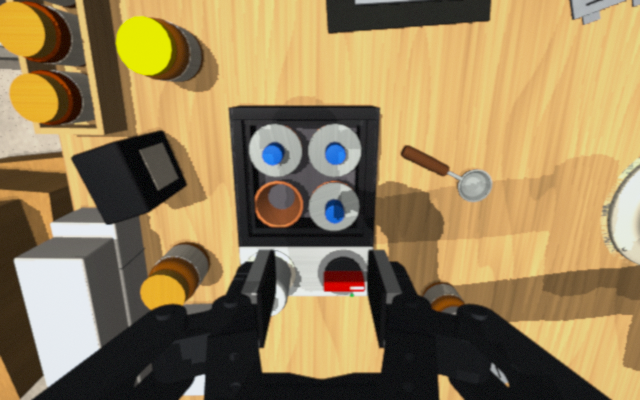

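View pics/t9.png

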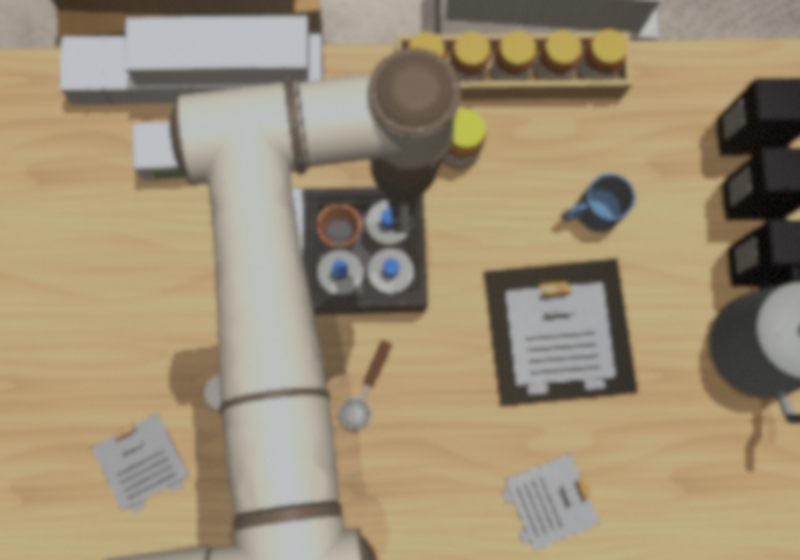

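Run:
```python
from h import *
p=b2w([-52.2,134.6,0]); Rt=Rdown(-np.pi/2+YAW); plan([((p[0],p[1],200),Rt),((p[0],p[1],77),Rt)])
```

```text
lin [-0.174, 0.0308, 0.1821] tw [0.0069, 0.0022, -1.5708] rows>=8.4
lin [-0.1743, 0.0301, 0.3051] tw [0.0069, 0.0022, -1.5708] rows>=8.4
```

Emit:
{"op": "arm_command", "data": {
  "steps": [
    {"linear": [-0.02,0.004,0.02],"twist": [0,0,-0.15]},
    {"linear": [-0.04,0.008,0.04],"twist": [0,0,-0.3]},
    {"linear": [-0.06,0.012,0.06],"twist": [0,0,-0.45]},
    {"linear": [-0.08,0.015,0.08],"twist": [0,0,-0.6]},
    {"linear": [-0.1,0.018,0.1],"twist": [0,0,-0.75]},
    {"linear": [-0.12,0.022,0.12],"twist": [0,0,-0.9]},
    {"linear": [-0.14,0.025,0.14],"twist": [0,0,-1.05]},
    {"linear": [-0.16,0.028,0.16],"twist": [0,0,-1.2]},
    {"linear": [-0.174,0.031,0.18],"twist": [0.003,0.001,-1.35]},
    {"linear": [-0.174,0.031,0.18],"twist": [0.006,0.002,-1.5]},
    {"linear": [-0.174,0.031,0.18],"twist": [0.007,0.002,-1.571]},
    {"linear": [-0.174,0.031,0.18],"twist": [0.007,0.002,-1.571]},
    {"linear": [-0.174,0.031,0.18],"twist": [0.007,0.002,-1.571]}
  ]
}}

```text
time_s: 52.2
position: [522.0, 78.7, 203.1]
tool_rot: [-3.141, -0.022, -0.003]
ft_force: [-0.5, 0.2, -0.6]
width: 40.2
grip_force: 0.0
```

Run:
```python
from h import *
e=shot('wrist'); T=T_tool(); print(T[:3,3].round(1),env.sense()['joint_positions'].round(2))
blobs(e,29,120,190)
W=cloud(e); h=cv2.cvtColor(e['frame'],cv2.COLOR_BGR2HSV); Wb=w2b(W)
m=(Wb[...,2]>104)&(Wb[...,2]<120)&(abs(Wb[...,0]+52)<40)&(abs(Wb[...,1]-135)<25)&(h[...,1]>150); print('knob',m.sum(),cv2.minAreaRect(Wb[m][:,:2].astype(np.float32)))
p=b2w([-52.2,134.6,0]); Rt=Rdown(-np.pi/2+YAW); plan([((p[0],p[1],77),Rt)])
```

```text
[522.   78.7 203.2] [ 0.46  0.24 -0.27  0.   -1.07  1.13]
blob 29 [319.  28.] top z 175.2 centre 625.0 81.0 r 12.6
knob 1580 ((-51.00636291503906, 135.17578125), (55.446319580078125, 15.907971382141113), 0.201374813914299)
lin [-0.0004, 0.0, 0.1262] tw [-0.0001, -0.0023, -0.0008] rows>=2.0
```

Emit:
{"op": "arm_command", "data": {
  "steps": [
    {"linear": [0,0,0.04],"twist": [0,-0.002,0]},
    {"linear": [0,0,0.08],"twist": [0,-0.002,0]},
    {"linear": [0,0,0.105],"twist": [0,-0.002,0]},
    {"linear": [0,0,0.12],"twist": [0,-0.002,0]},
    {"linear": [0,0,0.126],"twist": [0,-0.002,0]},
    {"linear": [0,0,0.126],"twist": [0,-0.002,0]},
    {"linear": [0,0,0.126],"twist": [0,-0.002,0]}
  ]
}}

```text
time_s: 53.12
position: [523.1, 79.1, 78.5]
tool_rot: [-3.14, -0.024, -0.004]
ft_force: [-0.0, -0.8, -0.3]
width: 40.2
grip_force: 0.0
```

Emit:
{"op": "arm_command", "data": {
  "gripper": -1,
  "steps": [
    {"linear": [0,0,0],"twist": [0,0,0]},
    {"linear": [0,0,0],"twist": [0,0,0]},
    {"linear": [0,0,0],"twist": [0,0,0]},
    {"linear": [0,0,0],"twist": [0,0,0]},
    {"linear": [0,0,0],"twist": [0,0,0]}
  ]
}}

```text
time_s: 53.75
position: [522.8, 79.8, 78.4]
tool_rot: [-3.14, -0.025, -0.004]
ft_force: [-2.6, 4.2, 4.4]
width: 15.5
grip_force: 59.3
```

Emit:
{"op": "arm_command", "data": {
  "steps": [
    {"linear": [0,0,0],"twist": [0,0,0.1]},
    {"linear": [0,0,0],"twist": [0,0,0.2]},
    {"linear": [0,0,0],"twist": [0,0,0.3]},
    {"linear": [0,0,0],"twist": [0,0,0.4]},
    {"linear": [0,0,0],"twist": [0,0,0.5]},
    {"linear": [0,0,0],"twist": [0,0,0.6]},
    {"linear": [0,0,0],"twist": [0,0,0.7]},
    {"linear": [0,0,0],"twist": [0,0,0.8]},
    {"linear": [0,0,0],"twist": [0,0,0.9]},
    {"linear": [0,0,0],"twist": [0,0,1.0]},
    {"linear": [0,0,0],"twist": [0,0,1.1]},
    {"linear": [0,0,0],"twist": [0,0,1.15]},
    {"linear": [0,0,0],"twist": [0,0,1.19]},
    {"linear": [0,0,0],"twist": [0,0,1.19]},
    {"linear": [0,0,0],"twist": [0,0,1.19]}
  ]
}}

```text
time_s: 55.62
position: [522.3, 79.3, 78.4]
tool_rot: [-2.614, 1.74, -0.001]
ft_force: [-3.6, 4.0, 5.6]
width: 14.8
grip_force: 59.6
```

Emit:
{"op": "arm_command", "data": {
  "gripper": -0.1,
  "steps": [
    {"linear": [0,0,0],"twist": [0,0,0]},
    {"linear": [0,0,0],"twist": [0,0,0]},
    {"linear": [0,0,0],"twist": [0,0,0]},
    {"linear": [0,0,0],"twist": [0,0,0]},
    {"linear": [0,0,-0.02],"twist": [0,0,0]},
    {"linear": [0,0,-0.06],"twist": [0,0,0]},
    {"linear": [0,0,-0.12],"twist": [0,0,0]},
    {"linear": [0,0,-0.18],"twist": [0,0,0]},
    {"linear": [0,0,-0.24],"twist": [0,0,0]},
    {"linear": [0,0,-0.28],"twist": [0,0,0]},
    {"linear": [0,0,-0.28],"twist": [0,0,0]},
    {"linear": [0,0,-0.28],"twist": [0,0,0]}
  ]
}}

```text
time_s: 57.12
position: [521.5, 78.6, 356.4]
tool_rot: [2.615, -1.741, -0.002]
ft_force: [0.0, 0.3, -0.1]
width: 38.2
grip_force: 0.0
```

Run:
```python
from h import *
e=shot('wrist'); cv2.imwrite('pics/w10.png',e['frame']); print(T_tool()[:3,3].round(1))
W=cloud(e); h=cv2.cvtColor(e['frame'],cv2.COLOR_BGR2HSV); Wb=w2b(W)
m=(Wb[...,2]>106)&(Wb[...,2]<120)&(np.hypot(Wb[...,0]+52,Wb[...,1]-135)<34)&(h[...,1]>150); print('knob',m.sum(),cv2.minAreaRect(Wb[m][:,:2].astype(np.float32)))
blobs(e,29,120,190)
for b in blobs(e,112,60,120): print(w2b(np.array(b)).round(1))
```

```text
[521.4  78.6 355.8]
knob 597 ((-51.76246643066406, 134.30899047851562), (14.708864212036133, 54.220787048339844), 21.68614387512207)
blob 29 [219. 131.] top z 175.3 centre 624.9 80.1 r 12.8
blob 112 [369.   6.] top z 98.5 centre 536.7 -90.3 r 11.3
blob 112 [342.  73.] top z 98.2 centre 536.9 -16.3 r 12.3
[-39.9 -34.6  98.5]
[-38.6  39.4  98.2]
```

View pics/w10.png

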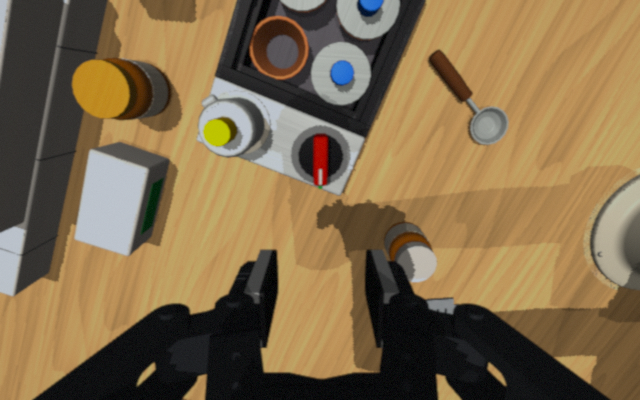

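Run:
```python
from h import *
t=shot('top'); print([(np.round(m['centre']),round(m['p'],2),at_z(t,m['centre'],4).round(0)) for m in eyes.spot_point('cover',t)[:4]])
print([(np.round(m['centre']),round(m['p'],2)) for m in eyes.spot_point('cone_a',t)])
print(env.job_done())
```

```text
[(array([419., 230.]), 0.65, array([ 432., -359.,    4.])), (array([210., 290.]), 0.6, array([252., 298.,   4.])), (array([414., 312.]), 0.55, array([ 179., -333.,    4.]))]
[(array([333., 199.]), 0.96), (array([336., 174.]), 0.89), (array([308., 201.]), 0.66), (array([370., 134.]), 0.23), (array([275., 196.]), 0.2)]
the job is handed in; nothing more can be done
None
```

The job is handed in: the cover lies flat, top up, on the mat. The three filter cones found (no fourth in view) are seated in their own funnels, the jug stands upright on the warming plate, and the knob was turned on last, reading about 1.19 rad of 1.2.

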